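# Find the tired spring buffer with a push gauge

## Task

One of the three spring buffers in the rack has a tired spring. Lift the push gauge out of its stand and press its pin straight down on the middle of each buffer in turn, left to right as the robot sees them, until the pin has gone about half-way into the gauge; hold it there for a second, and never push the pin right in. Then hang the gauge back in its stand, set the buffer that gave way most upright in the empty tray, and leave everything else where it is.

Things in the scene. Friction and masses are not known exactly. Their poses are not given: they have to be found in the camera images.
- gauge: push gauge hanging upright in its stand, 0.145 kg: aluminium barrel 22 mm diameter, 30 mm long below a steel collar (36 mm diameter, 6 mm thick); above it a black square grip 22 x 22 mm, 45 mm high; a steel pin (8 mm diameter) stands out 14 mm below the barrel. Origin: on the axis at the collar's underside, z up, x and y square to the grip's flat sides
- gauge_grip (a point): middle of the gauge's black grip, 30 mm above the collar's underside (74 mm above the free pin's tip)
- pin_tip (a point): lower end of the gauge's pin, 44 mm below the collar's underside when free; moves with the pin
- pin (a joint): how far the pin is pushed into the gauge, m: 0 free, 0.005 half-way, 0.010 right in. Its spring takes 0.5 N to start and 1 N more per mm (5.5 N half-way). A thin stem comes out of the grip's top by as much
- stand: fixed grey block 60 x 60 x 50 mm with a small foot on two sides (96 mm over the feet) and an upright through hole 27 mm in diameter, in which the gauge's barrel hangs, its collar resting on the block's top. Origin: centre of the underside
- stand_top (a point): centre of the stand's hole at the block's top, 50 mm above the bench; the gauge's origin is there when it hangs home
- rack: fixed flat aluminium plate 90 x 260 x 12 mm with three round pockets (49 mm diameter, 6 mm deep) in a row along its y, 80 mm apart. Origin: centre of the underside; y points to the robot's left (yaw within 0.25), z up
- slot_left (a point): centre of the left pocket, at the plate's top (12 mm above the bench). A buffer stands upright in each pocket, its plunger's face 72 mm above the bench
- slot_mid (a point): the same for the middle pocket
- slot_right (a point): the same for the right pocket
- buffer_1: one of three look-alike spring buffers, in any of the three pockets: steel cup 46 mm diameter, 36 mm high, with a plunger (shaft 24 mm, rubber face 30 mm diameter) standing out 30 mm above it (66 mm in all); 0.19 kg. Origin: centre of the underside, z up. The plunger can sink 18 mm against a spring that takes 1 N to start it and then 6 N per mm, or in the one tired buffer 0.4 N per mm
- buffer_2: one of three look-alike spring buffers, in any of the three pockets: steel cup 46 mm diameter, 36 mm high, with a plunger (shaft 24 mm, rubber face 30 mm diameter) standing out 30 mm above it (66 mm in all); 0.19 kg. Origin: centre of the underside, z up. The plunger can sink 18 mm against a spring that takes 1 N to start it and then 6 N per mm, or in the one tired buffer 0.4 N per mm
- buffer_3: one of three look-alike spring buffers, in any of the three pockets: steel cup 46 mm diameter, 36 mm high, with a plunger (shaft 24 mm, rubber face 30 mm diameter) standing out 30 mm above it (66 mm in all); 0.19 kg. Origin: centre of the underside, z up. The plunger can sink 18 mm against a spring that takes 1 N to start it and then 6 N per mm, or in the one tired buffer 0.4 N per mm
- ring_1 (a joint): thin black slip ring (29 mm diameter, 3 mm high) on the shaft of buffer_1; starts at 0, just above the cup. When the plunger sinks, the cup's rim pushes the ring up the shaft, where it stays: its value (m) is the deepest sink so far, less 0.5 mm
- ring_2 (a joint): thin black slip ring (29 mm diameter, 3 mm high) on the shaft of buffer_2; starts at 0, just above the cup. When the plunger sinks, the cup's rim pushes the ring up the shaft, where it stays: its value (m) is the deepest sink so far, less 0.5 mm
- ring_3 (a joint): thin black slip ring (29 mm diameter, 3 mm high) on the shaft of buffer_3; starts at 0, just above the cup. When the plunger sinks, the cup's rim pushes the ring up the shaft, where it stays: its value (m) is the deepest sink so far, less 0.5 mm
- tray: fixed empty open grey tray, 160 x 160 mm outside, 32 mm high, walls and floor 4 mm. Origin: centre of the underside. It and the stand lie one to each side of the rack, either way round
- masking_tape: bystander: roll of masking tape lying flat beyond the rack, 98 mm diameter, 25 mm high
- small_carton_1: bystander: small brown carton beyond the rack, 125 x 74 x 58 mm
Not all that is in view belongs to the job. Leave any orange or pink look-alike of the gauge alone.

How it is judged:
On the way, in this order (a step that is already met when the one before it is completed fails the run):
1. the pin pressed about half-way in (3.5 to 7 mm) and held 0.5 s on the middle of the left buffer (value of joint pin between 0.0035 and 0.007 m and horizontal distance between pin_tip and slot_left below 0.009 m and angle between gauge's own z axis and vertical below 0.17 rad), for 0.5 s.
2. the same on the middle buffer (value of joint pin between 0.0035 and 0.007 m and horizontal distance between pin_tip and slot_mid below 0.009 m and angle between gauge's own z axis and vertical below 0.17 rad), for 0.5 s.
3. the same on the right buffer (value of joint pin between 0.0035 and 0.007 m and horizontal distance between pin_tip and slot_right below 0.009 m and angle between gauge's own z axis and vertical below 0.17 rad), for 0.5 s.
At the end, for the whole second after the job is handed in: the gauge hangs upright in its stand with its collar down on the block (within 4 mm); the tired buffer (its slip ring pushed up over 4 mm, the others' under 3 mm) stands upright on the floor of the tray, at rest; the other two still stand in their pockets (within 10 mm) (horizontal distance between gauge and stand_top below 0.006 m and z of gauge in the frame of stand_top between -0.004 and 0.004 m and angle between gauge's own z axis and vertical below 0.1 rad and linear speed of gauge below 0.02 m/s and ((value of joint ring_1 above 0.004 m and x of buffer_1 in the frame of tray between -0.062 and 0.062 m and y of buffer_1 in the frame of tray between -0.062 and 0.062 m and z of buffer_1 in the frame of tray below 0.008 m and angle between buffer_1's own z axis and vertical below 0.12 rad and linear speed of buffer_1 below 0.02 m/s and value of joint each of ring_2, ring_3 below 0.003 m and distance of each of buffer_2, buffer_3 from where it was at the start of the episode below 0.01 m and angle between each of buffer_2, buffer_3's own z axis and vertical below 0.1 rad) or (value of joint ring_2 above 0.004 m and x of buffer_2 in the frame of tray between -0.062 and 0.062 m and y of buffer_2 in the frame of tray between -0.062 and 0.062 m and z of buffer_2 in the frame of tray below 0.008 m and angle between buffer_2's own z axis and vertical below 0.12 rad and linear speed of buffer_2 below 0.02 m/s and value of joint each of ring_1, ring_3 below 0.003 m and distance of each of buffer_1, buffer_3 from where it was at the start of the episode below 0.01 m and angle between each of buffer_1, buffer_3's own z axis and vertical below 0.1 rad) or (value of joint ring_3 above 0.004 m and x of buffer_3 in the frame of tray between -0.062 and 0.062 m and y of buffer_3 in the frame of tray between -0.062 and 0.062 m and z of buffer_3 in the frame of tray below 0.008 m and angle between buffer_3's own z axis and vertical below 0.12 rad and linear speed of buffer_3 below 0.02 m/s and value of joint each of ring_1, ring_2 below 0.003 m and distance of each of buffer_1, buffer_2 from where it was at the start of the episode below 0.01 m and angle between each of buffer_1, buffer_2's own z axis and vertical below 0.1 rad))); the robot touches nothing.
It fails at once if the pin is pushed (almost) right into the gauge (over 8.5 of 10 mm) (value of joint pin above 0.0085 m).
It fails at once if a buffer that has not given way (slip ring under 4 mm) is taken out of its pocket or knocked over ((distance of buffer_1 from where it was at the start of the episode above 0.03 m and value of joint ring_1 below 0.004 m) or (distance of buffer_2 from where it was at the start of the episode above 0.03 m and value of joint ring_2 below 0.004 m) or (distance of buffer_3 from where it was at the start of the episode above 0.03 m and value of joint ring_3 below 0.004 m)).
It fails at once if a bystander is pushed away (over 30 mm) (distance of any of masking_tape, small_carton_1 from where it was at the start of the episode above 0.03 m).
It also fails if it takes over 72 s, if anything falls off the work surface, if the arm or the gripper's body presses on something with over 40 N, if the wrist force passes 120 N, or if a joint passes its speed limit or range.

## Robot

A 6-joint arm with a two-finger parallel gripper is mounted at the origin on a cart in front of the work surface, level with it; the furniture and walls round the work are solid. World frame = base frame: x ahead of the robot, y to its left, z up, the work surface at z = 0. Lengths are in m, angles in rad, forces in N, time in s.
With the tool pointing down it reaches from about 0.35 to 0.975 m from the base axis. Payload 4.9 kg.
Tool frame: the origin (TCP) lies on the front face of the gripper's body, between the roots of the fingers; the fingertips stand 73 mm ahead of it and the grasp point (between the pads) lies 54 mm ahead of it (tip_extent is the distance from the TCP to the fingertips, in m); y points along the fingers, x is the direction in which the jaws open and shut, and the axes are right-handed (so a half turn about y gives the same grasp; the last joint's range is limited). The gripper opens to 85 mm and grips with 20 to 120 N. Pads are 22 mm wide; open, the fingers measure 114 mm over their backs; the gripper's body (76 mm by 85 mm) begins 54 mm behind the grasp point. The pads swing forward as they close: fully open they stand 13 mm farther back than shut.
Start: joints at [1.18, 0.053, 1.613, -0, 1.476, -0.119], TCP at [0.168, 0.602, 0.304] pointing down, gripper open.
Joint ranges: [-3.01, 3.01], [-1.01, 2.22], [0.06, 2.58], [-1.02, 4.17], [0.09, 2.62], [-3.14, 3.14]. Speed limits (rad/s): [2.57, 2.57, 3.14, 3.14, 3.14, 3.14].

## Interface

Orientations are given as a unit quaternion [w, x, y, z].
In Python, from plant import state, grab_frame, camera_info, job_done, tip_extent gives the robot as it stands.
- The arm moves only by the tool carry_out, never from a script. Its argument "rows" is a list that holds one entry, the list of rows, each a list of 7 numbers: the turn, a rotation vector about the world's x, y, z as a fraction of full scale, then the shift along the world's x, y, z as a fraction of full scale, then the finger opening in mm, from 0 to 85.4. A call has 1 to 5 rows; each row shifts and turns the commanded pose from where the row before left it; what a row does not reach is not made up. Full scale, the value 1, is 40 mm for a shift and 4 degrees for a turn. A row lasts 1/10 s, in which the tool goes at most 50 mm and 8.59 degrees, less where a joint would pass 70% of its speed; a pose out of reach is approached as far as the arm can. A call with a number of a shift or a turn outside -1 to 1 is refused whole. A call with a gripper value outside its range is refused whole. The fingers move at their own pace and stop on an object; the grip force is fixed at half the most. Time passes only in rows, so rows that do not move let the fingers close. It gives the time, the measured TCP pose, the force and the opening at its end, in the units of the state.
- state(): the state, without advancing time (a new reading comes with each control period).
- grab_frame(name): name is "scene" or "top"; returns the picture (384x512x3 uint8, blue, green, red); there is no depth.
- camera_info(name): a dict with "intrinsics" (3x3 intrinsics, pixels), "xyz" and "rotation" of the camera in the world. Camera axes: x right, y down, z forward; pixel columns grow to the right and rows downward; lengths in m; the calibration is good to about 2 mm. A picture is of the moment at which its call begins. camera_info takes no time and is no camera call.
- job_done(): hands the job in, once; it reports no verdict.
The state is a dict: "time": time; "joint_pos": joint angles; "joint_vel": joint speeds; "joint_efforts": joint torques, N m; "tool_pos": TCP position; "tool_rot": TCP orientation; "contact_force": force on the tool from outside, world axes, zero at the start; "ft_torque": the same for the moment, N m; "gripper_width": opening from 0.0 (shut) to 1.0 (fully open).
Only numpy, scipy, OpenCV 4.12 (cv2) and the standard library are available. Lean on these libraries where they do the work, as an engineer would, in place of code of your own. Each camera call takes 0.05 s, during which the arm holds its last target.

## Working session

There is one attempt and no reset: what is moved stays moved. The work goes in short steps, Python scripts to look and compute and a tool call to move; the robot and the scene stay as the last step left them, time stands still between calls to the robot, and variables do not carry over. Pictures are saved under pics/ and viewed, and the job is handed in when it is done.

Besides the shell and the picture viewer there is one more tool, called after "Call:" as name(argument=value, ...), one argument or row to a line, values as JSON. carry_out: Moves the arm, as the interface text tells. Shift numbers are shares of 40 mm and turn numbers shares of 4 degrees, none past 1 either way. Its arguments: {"type":"object","properties":{"rows":{"type":"array"}},"required":["rows"]}

```bash
mkdir -p pics; ls; python3 - <<'E'
from plant import *
import cv2
print(state())
for n in("scene","top"):
    cv2.imwrite(f"pics/{n}0.png",grab_frame(n)); print(n,camera_info(n))
print(tip_extent)
E
```

```text
pics
{'time': 0.0, 'joint_pos': array([ 1.17999247e+00,  5.33479800e-02,  1.61430601e+00,  4.15253642e-05,
        1.47598448e+00, -1.18988819e-01]), 'joint_vel': array([-1.67374195e-05,  9.14008259e-04, -9.44641088e-04,  6.96070606e-04,
        1.24328586e-03,  1.06221737e-03]), 'joint_efforts': array([-2.16431697e-03, -3.93698859e+01, -3.70167696e+01, -2.57779102e-04,
        7.29837062e-03,  5.93816569e-07]), 'tool_pos': array([0.16760237, 0.60161489, 0.30266119]), 'tool_rot': array([-0.56278134,  0.56348807,  0.427012  , -0.42827457]), 'contact_force': array([-0.14553572, -1.05856845,  0.12100241]), 'ft_torque': array([-0.00586613, -0.01571643,  0.00833715]), 'gripper_width': 0.9979532088085269}
scene {'intrinsics': array([[463.06873738,   0.        , 253.86867242],
       [  0.        , 463.06873738, 201.44225588],
       [  0.        ,   0.        ,   1.        ]]), 'xyz': array([0.05763468, 1.10740469, 0.73358913]), 'rotation': array([ 0.11806521, -0.18735479,  0.83797856, -0.49874915])}
top {'intrinsics': array([[389.35566079,   0.        , 254.88119452],
       [  0.        , 389.35566079, 190.84052362],
       [  0.        ,   0.        ,   1.        ]]), 'xyz': array([0.38371492, 0.06047878, 1.3366008 ]), 'rotation': array([-0.05037363,  0.71223574, -0.69795795,  0.055113  ])}
0.0726
```

View pics/scene0.png

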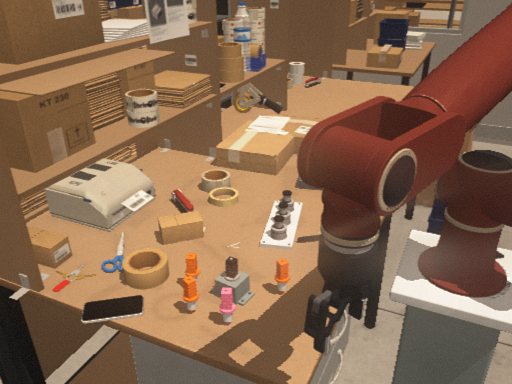

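View pics/top0.png

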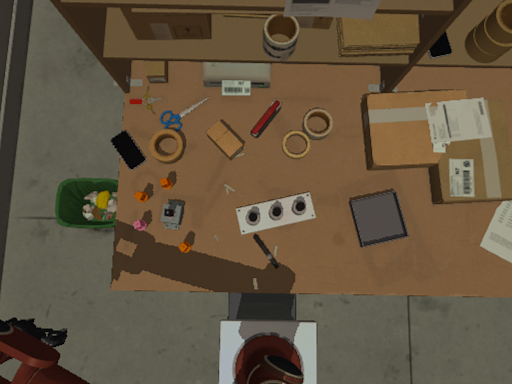

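```bash
cat > h.py <<'E'
import numpy as np, cv2
from scipy.spatial.transform import Rotation as R
from plant import *
def rot(q): return R.from_quat([q[1],q[2],q[3],q[0]]).as_matrix()
def unp(n,u,v,z):
    c=camera_info(n); d=rot(c['rotation'])@np.linalg.inv(c['intrinsics'])@np.array([u,v,1.]); o=np.array(c['xyz'])
    return o+d*(z-o[2])/d[2]
def proj(n,p):
    c=camera_info(n); q=c['intrinsics']@(rot(c['rotation']).T@(np.array(p,float)-c['xyz'])); return q[:2]/q[2]
def crop(f,x0,y0,x1,y1,k,out):
    im=f if not isinstance(f,str) else cv2.imread(f); c=cv2.resize(im[y0:y1,x0:x1],None,fx=k,fy=k,interpolation=cv2.INTER_CUBIC)
    for x in range((x0+9)//10*10,x1,10): cv2.putText(c,str(x),(int((x-x0+.5)*k),8),0,.3,(0,255,255)); cv2.line(c,(int((x-x0+.5)*k),10),(int((x-x0+.5)*k),16),(0,255,255))
    for y in range((y0+9)//10*10,y1,10): cv2.putText(c,str(y),(0,int((y-y0+.5)*k)),0,.3,(0,255,255)); cv2.line(c,(20,int((y-y0+.5)*k)),(26,int((y-y0+.5)*k)),(0,255,255))
    cv2.imwrite(out,c)
def pose():
    s=state(); M=rot(s['tool_rot']); print(round(s['time'],2),'tcp',np.round(s['tool_pos'],4),'x',np.round(M[:,0],3),'y',np.round(M[:,1],3),'z',np.round(M[:,2],3),'F',np.round(s['contact_force'],2),'g',round(s['gripper_width'],3))
E
python3 - <<'E'
from h import *
crop('pics/top0.png',130,170,200,260,8,'pics/c1.png')
crop('pics/top0.png',230,185,320,240,8,'pics/c2.png')
crop('pics/top0.png',340,180,415,250,8,'pics/c3.png')
crop('pics/scene0.png',170,240,300,330,6,'pics/c4.png')
crop('pics/scene0.png',250,180,310,250,8,'pics/c5.png')
pose(); print(tip_extent)
E
```

```text
0.1 tcp [0.1676 0.6017 0.3028] x [ 0.268  0.963 -0.002] y [-0.001 -0.002 -1.   ] z [-0.963  0.268  0.   ] F [0.61 0.41 0.35] g 0.998
0.0726
```

View pics/c1.png

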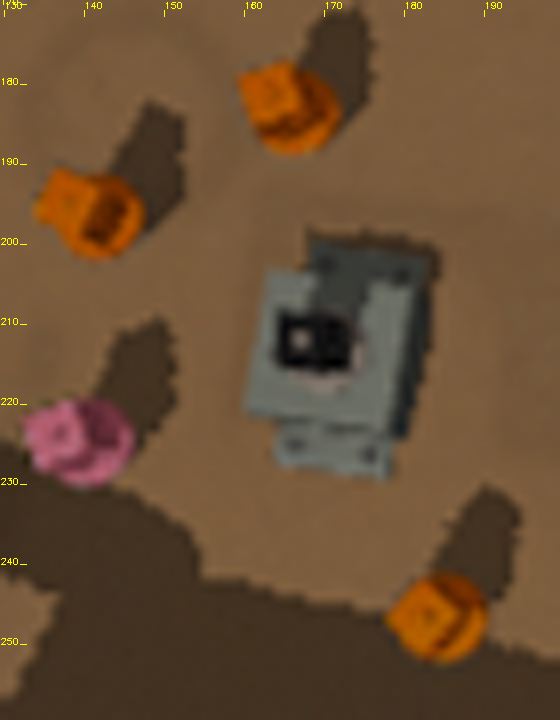

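View pics/c2.png

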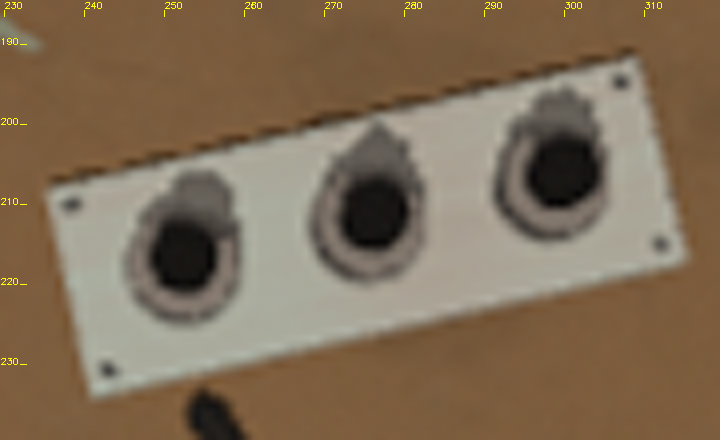

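View pics/c3.png

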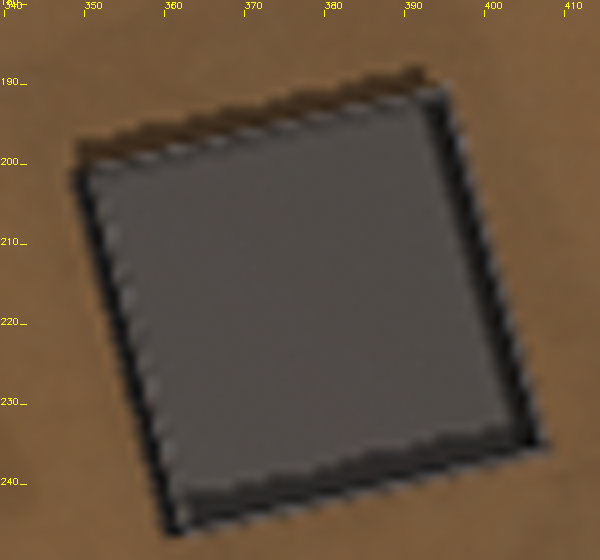

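View pics/c4.png

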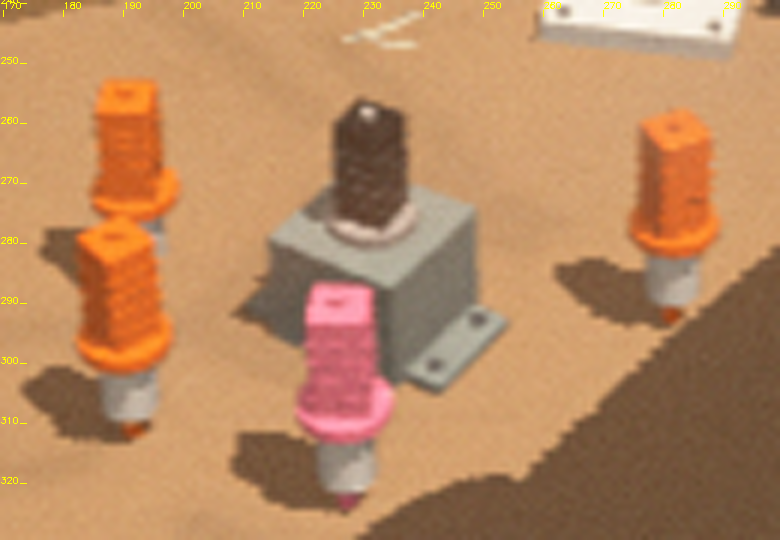

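View pics/c5.png

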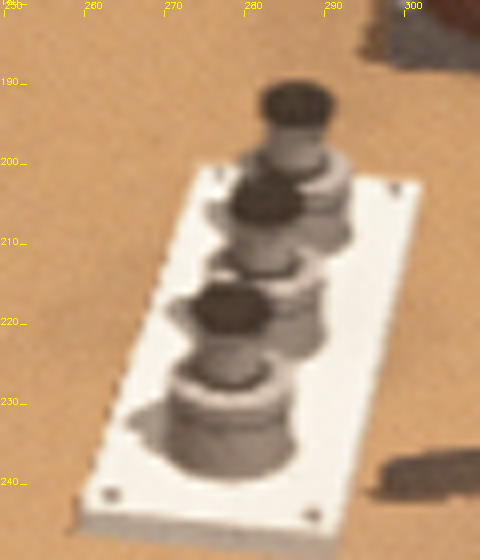

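```bash
python3 - <<'E'
from h import *
def P(*a): return np.round(unp(*a),4)[:2]
print('stand block',P('top',170.7,213.4,.05),'grip',P('top',167,211.75,.101),'scene',P('scene',230.8,257.8,.101))
cs=[(163,203.5),(181,205.7),(178.7,223.5),(160.1,220.8)]
C=np.array([P('top',u,v,.05) for u,v in cs]);print(C, [np.linalg.norm(C[i]-C[i-1]).round(4) for i in range(4)]); 
for i in range(4): d=C[i]-C[i-1]; print(np.degrees(np.arctan2(d[1],d[0])).round(1))
B=np.array([P('top',*q,.072) for q in[(252.5,216.6),(276.25,211.1),(299.75,205.9)]]);print('buf',B,np.linalg.norm(np.diff(B,axis=0),axis=1))
print('scene',[P('scene',*q,.072) for q in[(278,218),(283,204.25),(286.5,192.5)]])
K=np.array([P('top',*q,.012) for q in[(235.5,208),(309.1,191.4),(315.5,217),(241,234.1)]]);print('rack',K,K.mean(0),[np.linalg.norm(K[i]-K[i-1]).round(4) for i in range(4)])
for i in range(4): d=K[i]-K[i-1]; print(np.degrees(np.arctan2(d[1],d[0])).round(1))
T=np.array([P('top',340+a/8-.5,180+b/8-.5,.032) for a,b in[(75,172),(445,88),(545,448),(172,535)]]);print('tray',T,T.mean(0),[np.linalg.norm(T[i]-T[i-1]).round(4) for i in range(4)])
for u,v in[(141,197),(166,183),(185,247),(140,225)]: print('look',P('top',u,v,.1))
E
```

```text
stand block [0.4961 0.3306] grip [0.4967 0.3319] scene [0.4993 0.3264]
[[0.5285 0.3578]
 [0.5224 0.2978]
 [0.4633 0.3026]
 [0.471  0.3642]] [np.float64(0.0579), np.float64(0.0603), np.float64(0.0593), np.float64(0.0621)]
-6.4
-95.8
175.4
82.9
buf [[ 0.4892  0.0599]
 [ 0.5087 -0.0171]
 [ 0.5273 -0.0938]] [0.07943079 0.07892306]
scene [array([0.4895, 0.0645]), array([ 0.5075, -0.016 ]), array([ 0.5267, -0.0911])]
rack [[ 0.5224  0.1186]
 [ 0.585  -0.1332]
 [ 0.4972 -0.1549]
 [ 0.4341  0.0976]] [ 0.509675 -0.017975] [np.float64(0.0908), np.float64(0.2595), np.float64(0.0904), np.float64(0.2603)]
13.4
-76.0
-166.1
104.0
tray [[ 0.552  -0.2649]
 [ 0.5912 -0.4229]
 [ 0.4398 -0.4596]
 [ 0.4008 -0.3028]] [ 0.49595 -0.36255] [np.float64(0.1559), np.float64(0.1628), np.float64(0.1558), np.float64(0.1616)]
look [0.5423 0.4176]
look [0.5894 0.3402]
look [0.387  0.2698]
look [0.453  0.4151]
```

Call:
carry_out(
  rows=[
    [[0, 0, 0.6, 0.8, -0.6, -0.2, 85], [0, 0, 0.6, 0.8, -0.7, -0.2, 85], [0, 0, 0.6, 0.8, -0.7, -0.2, 70], [0, 0, 0.6, 0.8, -0.7, -0.2, 60], [0, 0, 0, 0.8, -0.7, -0.2, 60]],
  ],
)

```text
time: 0.6
tool_pos: [0.3286, 0.4646, 0.2631]
tool_rot: [-0.525, 0.525, 0.473, -0.474]
contact_force: [0.6, -0.5, -0.0]
gripper_width: 0.703
```

Call:
carry_out(
  rows=[
    [[0, 0, 0, 0.8, -0.7, -0.2, 60], [0, 0, 0, 0.8, -0.7, -0.2, 60], [0, 0, 0, 0.8, -0.7, -0.2, 60], [0, 0, 0, 0.8, -0.7, -0.2, 60], [0, 0, 0, 0.8, -0.6, -0.2, 60]],
  ],
)

```text
time: 1.1
tool_pos: [0.4886, 0.3284, 0.2231]
tool_rot: [0.526, -0.525, -0.473, 0.473]
contact_force: [-0.3, 0.8, -0.2]
gripper_width: 0.699
```

Call:
carry_out(
  rows=[
    [[0, 0, 0, 0, 0, 0, 60], [0, 0, 0, 0, 0, 0, 60]],
  ],
)

```text
time: 1.3
tool_pos: [0.4879, 0.3294, 0.2231]
tool_rot: [0.526, -0.525, -0.472, 0.473]
contact_force: [-0.3, 0.7, -0.3]
gripper_width: 0.706
```

```bash
python3 - <<'E'
from h import *
pose(); print(state()['joint_pos'])
for n in("scene","top"): cv2.imwrite(f"pics/{n}1.png",grab_frame(n))
crop('pics/scene1.png',170,200,310,330,5,'pics/d1.png')
E
```

```text
1.3 tcp [0.4879 0.3294 0.2231] x [ 0.106  0.994 -0.001] y [-0.002 -0.    -1.   ] z [-0.994  0.106  0.002] F [-0.31  0.67 -0.28] g 0.706
[ 4.67260715e-01  3.07226495e-02  1.77358139e+00  5.00097591e-04
  1.33909627e+00 -9.97520011e-01]
```

View pics/d1.png

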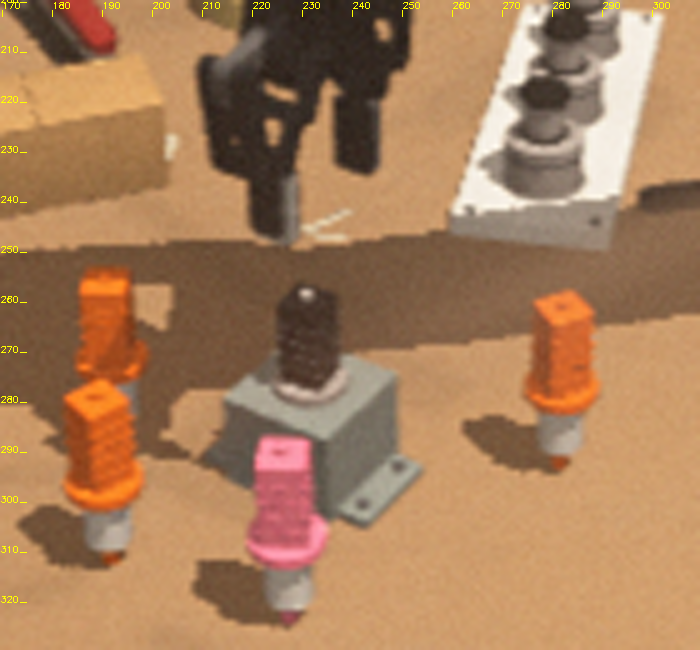

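Call:
carry_out(
  rows=[
    [[0, 0, 0, 0.22, 0.04, -0.4, 60], [0, 0, 0, 0, 0, -0.6, 60], [0, 0, 0, 0, 0, -0.6, 60], [0, 0, 0, 0, 0, -0.55, 60], [0, 0, 0, 0, 0, 0, 60]],
  ],
)

```text
time: 1.9
tool_pos: [0.4935, 0.3317, 0.1344]
tool_rot: [0.526, -0.524, -0.471, 0.476]
contact_force: [-0.8, -1.0, -0.1]
gripper_width: 0.706
```

```bash
python3 - <<'E'
from h import *
pose()
for n in("scene","top"): cv2.imwrite(f"pics/{n}2.png",grab_frame(n))
crop('pics/scene2.png',170,200,310,330,5,'pics/d2.png')
E
```

```text
1.9 tcp [0.4935 0.3317 0.1344] x [ 0.102  0.995 -0.004] y [-0.006 -0.003 -1.   ] z [-0.995  0.102  0.006] F [-0.76 -1.04 -0.1 ] g 0.706
```

View pics/d2.png

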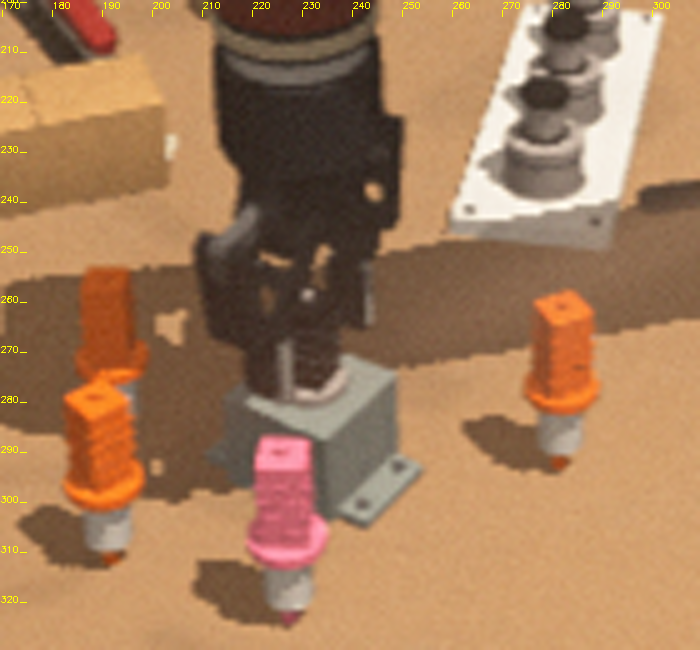

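Call:
carry_out(
  rows=[
    [[0, 0, 0, 0.08, 0, 0.05, 60], [0, 0, 0, 0, 0, 0, 0], [0, 0, 0, 0, 0, 0, 0], [0, 0, 0, 0, 0, 0, 0], [0, 0, 0, 0, 0, 0, 0]],
  ],
)

```text
time: 2.5
tool_pos: [0.5005, 0.3319, 0.1412]
tool_rot: [-0.525, 0.526, 0.474, -0.472]
contact_force: [0.4, -0.2, 5.2]
gripper_width: 0.25
```

Call:
carry_out(
  rows=[
    [[0, 0, 0, 0, 0, 0, 0], [0, 0, 0, 0, 0, 0, 0], [0, 0, 0, 0, 0, 0, 0]],
  ],
)

```text
time: 2.8
tool_pos: [0.5005, 0.3319, 0.1412]
tool_rot: [-0.525, 0.526, 0.474, -0.473]
contact_force: [0.1, 0.4, 6.3]
gripper_width: 0.249
```

```bash
python3 - <<'E'
from h import *
pose()
E
```

```text
2.8 tcp [0.5005 0.3319 0.1412] x [0.104 0.995 0.001] y [ 0.002  0.001 -1.   ] z [-0.995  0.104 -0.002] F [0.07 0.41 6.28] g 0.249
```

Call:
carry_out(
  rows=[
    [[0, 0, 0, 0, 0, 0.2, 0], [0, 0, 0, 0, 0, 0.4, 0], [0, 0, 0, 0, 0, 0.6, 0], [0, 0, 0, 0, 0, 0.6, 0], [0, 0, 0, 0, 0, 0.7, 0]],
  ],
)

```text
time: 3.3
tool_pos: [0.4992, 0.3313, 0.2406]
tool_rot: [0.526, -0.525, -0.473, 0.474]
contact_force: [-0.1, 0.3, -1.8]
gripper_width: 0.247
```

Call:
carry_out(
  rows=[
    [[0, 0, 0, 0, 0, 0, 0], [0, 0, 0, 0, 0, 0, 0], [0, 0, 0, 0, 0, 0, 0]],
  ],
)

```text
time: 3.6
tool_pos: [0.499, 0.3312, 0.2382]
tool_rot: [0.526, -0.525, -0.472, 0.474]
contact_force: [-0.1, 0.5, -1.5]
gripper_width: 0.243
```

```bash
python3 - <<'E'
from h import *
pose()
for n in("scene","top"): cv2.imwrite(f"pics/{n}3.png",grab_frame(n))
pose()
crop('pics/scene3.png',170,180,310,310,5,'pics/d3.png')
E
```

```text
3.6 tcp [0.499  0.3312 0.2382] x [ 0.104  0.995 -0.002] y [-0.003 -0.001 -1.   ] z [-0.995  0.104  0.002] F [-0.1   0.49 -1.53] g 0.243
3.7 tcp [0.4989 0.3312 0.2378] x [ 0.104  0.995 -0.002] y [-0.003 -0.002 -1.   ] z [-0.995  0.104  0.003] F [-0.02 -0.17 -1.69] g 0.245
```

View pics/d3.png

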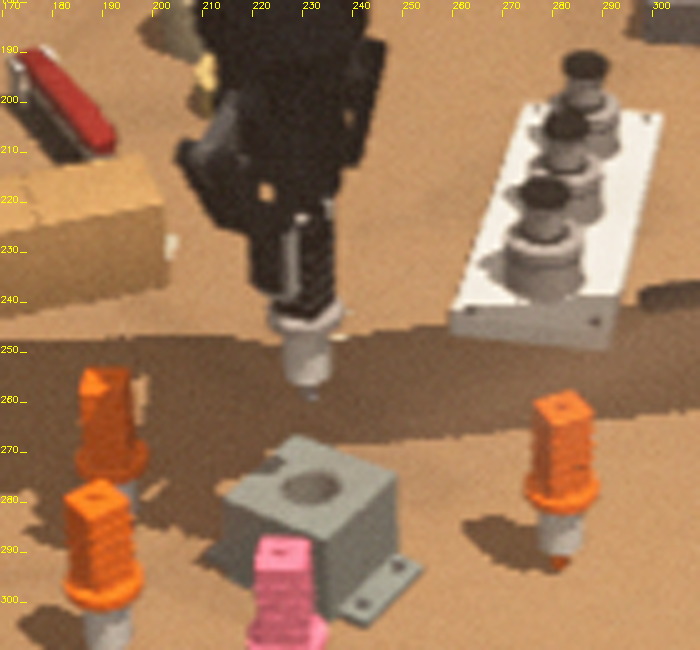

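```bash
python3 - <<'E'
from h import *
print('hole',unp('scene',231.5,277.1,.05),'pin',unp('scene',231.9,258.8,.103))
crop('pics/top3.png',130,180,220,250,8,'pics/d4.png')
E
```

```text
hole [0.49603654 0.33279848 0.05      ] pin [0.49370571 0.33136742 0.103     ]
```

View pics/d4.png

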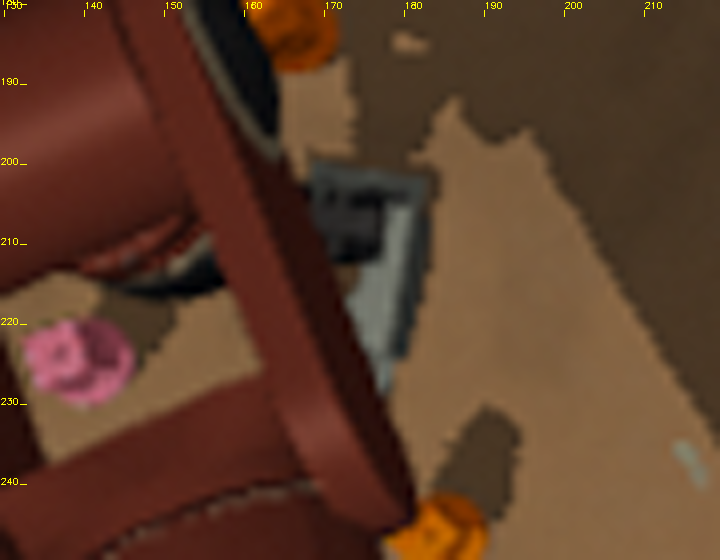

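Call:
carry_out(
  rows=[
    [[0, 0, 0, 0, -0.5, 0, 0], [0, 0, 0, 0, -0.9, 0, 0], [0, 0, 0, -0.05, -0.9, 0, 0], [0, 0, 0, -0.05, -0.9, 0, 0], [0, 0, 0, -0.02, -0.9, 0, 0]],
  ],
)

```text
time: 4.2
tool_pos: [0.4941, 0.1663, 0.2384]
tool_rot: [0.526, -0.525, -0.473, 0.474]
contact_force: [0.2, 0.2, -1.3]
gripper_width: 0.247
```

Call:
carry_out(
  rows=[
    [[0, 0, 0, 0, -0.9, 0, 0], [0, 0, 0, 0, -0.9, 0, 0], [0, 0, 0, 0, -0.6, 0, 0], [0, 0, 0, 0, -0.25, 0, 0], [0, 0, 0, 0, 0, 0, 0]],
  ],
)

```text
time: 4.7
tool_pos: [0.4947, 0.0609, 0.239]
tool_rot: [0.526, -0.525, -0.472, 0.473]
contact_force: [-0.5, 0.5, -1.5]
gripper_width: 0.248
```

Call:
carry_out(
  rows=[
    [[0, 0, 0, 0, 0, -0.3, 0], [0, 0, 0, 0, 0, 0, 0], [0, 0, 0, 0, 0, 0, 0]],
  ],
)

```text
time: 5.0
tool_pos: [0.4944, 0.0626, 0.2268]
tool_rot: [0.526, -0.524, -0.473, 0.474]
contact_force: [-0.4, -0.0, -1.0]
gripper_width: 0.249
```

```bash
python3 - <<'E'
from h import *
pose()
for n in("scene","top"): cv2.imwrite(f"pics/{n}4.png",grab_frame(n))
pose()
crop('pics/scene4.png',230,150,330,250,7,'pics/d5.png')
crop('pics/top4.png',220,180,320,250,7,'pics/d6.png')
E
```

```text
5.0 tcp [0.4944 0.0626 0.2268] x [0.102 0.995 0.   ] y [-0.002  0.    -1.   ] z [-0.995  0.102  0.002] F [-0.39 -0.04 -1.04] g 0.249
5.1 tcp [0.4949 0.0623 0.2277] x [0.103 0.995 0.   ] y [-0.  0. -1.] z [-0.995  0.103  0.   ] F [ 0.26 -0.06 -1.18] g 0.249
```

View pics/d5.png

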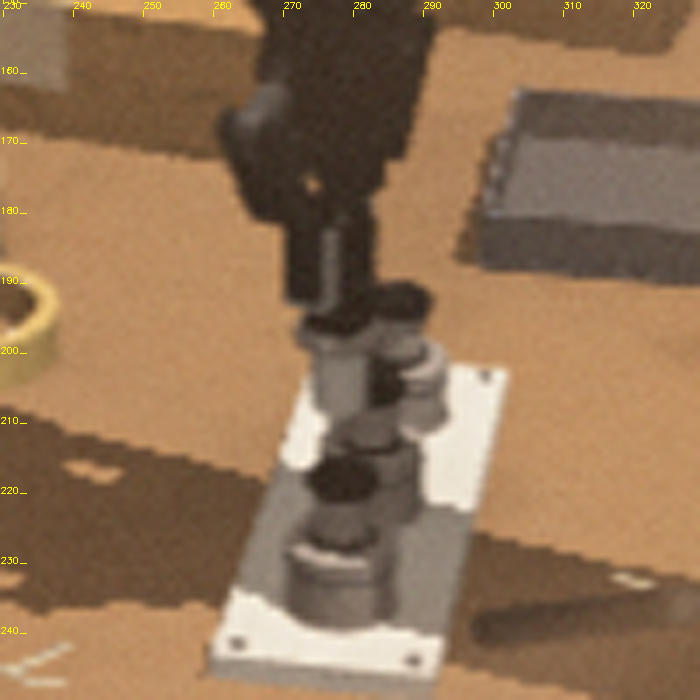

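View pics/d6.png

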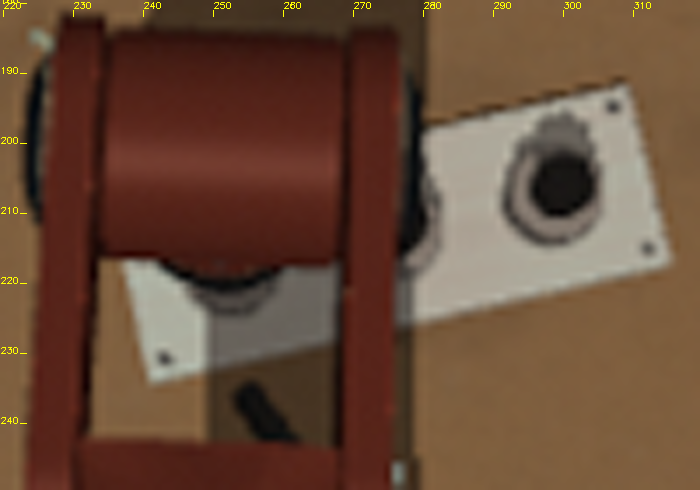

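Call:
carry_out(
  rows=[
    [[0, 0, 0, 0, 0, -0.2, 0], [0, 0, 0, 0, 0, -0.2, 0], [0, 0, 0, 0, 0, 0, 0], [0, 0, 0, 0, 0, 0, 0]],
  ],
)

```text
time: 5.5
tool_pos: [0.4947, 0.0616, 0.2113]
tool_rot: [0.526, -0.525, -0.473, 0.474]
contact_force: [0.5, -0.7, -1.0]
gripper_width: 0.248
```

Call:
carry_out(
  rows=[
    [[0, 0, 0, 0, 0, -0.05, 0], [0, 0, 0, 0, 0, 0, 0]],
  ],
)

```text
time: 5.7
tool_pos: [0.495, 0.0616, 0.2099]
tool_rot: [-0.525, 0.525, 0.473, -0.473]
contact_force: [-0.0, 0.8, -1.1]
gripper_width: 0.253
```

Call:
carry_out(
  rows=[
    [[0, 0, 0, 0, 0, -0.05, 0], [0, 0, 0, 0, 0, 0, 0]],
  ],
)

```text
time: 5.9
tool_pos: [0.4949, 0.0616, 0.2077]
tool_rot: [0.525, -0.525, -0.473, 0.473]
contact_force: [0.6, -0.3, -1.7]
gripper_width: 0.248
```

```bash
python3 - <<'E'
from h import *
pose()
cv2.imwrite(f"pics/scene5.png",grab_frame('scene'))
pose()
crop('pics/scene5.png',250,170,310,250,9,'pics/d7.png')
print(proj('scene',[.4905,.062,.072]))
E
```

```text
5.9 tcp [0.4949 0.0616 0.2077] x [0.104 0.995 0.   ] y [-0.  0. -1.] z [-0.995  0.104  0.   ] F [ 0.63 -0.3  -1.67] g 0.248
5.95 tcp [0.4949 0.0616 0.2078] x [ 0.104  0.995 -0.   ] y [-0. -0. -1.] z [-0.995  0.104  0.   ] F [ 0.53  0.49 -1.69] g 0.251
[278.02224746 217.51896424]
```

View pics/d7.png

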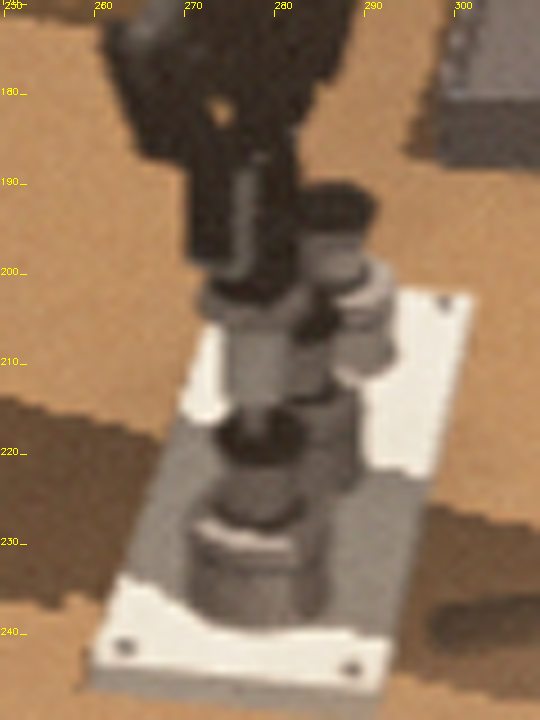

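Call:
carry_out(
  rows=[
    [[0, 0, 0, 0, 0, -0.05, 0], [0, 0, 0, 0, 0, 0, 0], [0, 0, 0, 0, 0, 0, 0]],
  ],
)

```text
time: 6.25
tool_pos: [0.4952, 0.0616, 0.2062]
tool_rot: [-0.525, 0.526, 0.473, -0.473]
contact_force: [0.3, 0.9, -0.3]
gripper_width: 0.25
```

Call:
carry_out(
  rows=[
    [[0, 0, 0, 0, 0, -0.05, 0], [0, 0, 0, 0, 0, 0, 0], [0, 0, 0, 0, 0, 0, 0]],
  ],
)

```text
time: 6.55
tool_pos: [0.4952, 0.0617, 0.2043]
tool_rot: [-0.525, 0.526, 0.473, -0.473]
contact_force: [1.3, -0.2, 1.4]
gripper_width: 0.249
```

Call:
carry_out(
  rows=[
    [[0, 0, 0, 0, 0, -0.07, 0], [0, 0, 0, 0, 0, 0, 0], [0, 0, 0, 0, 0, 0, 0]],
  ],
)

```text
time: 6.85
tool_pos: [0.4953, 0.0616, 0.2016]
tool_rot: [-0.525, 0.526, 0.473, -0.473]
contact_force: [-1.0, -0.9, 3.7]
gripper_width: 0.252
```

```bash
python3 - <<'E'
from h import *
pose()
cv2.imwrite(f"pics/scene6.png",grab_frame('scene'))
pose()
crop('pics/scene6.png',250,170,310,250,9,'pics/d8.png')
E
```

```text
6.85 tcp [0.4953 0.0616 0.2016] x [0.104 0.995 0.   ] y [ 0.001 -0.    -1.   ] z [-0.995  0.104 -0.001] F [-0.96 -0.86  3.66] g 0.252
6.9 tcp [0.4952 0.0616 0.2015] x [0.104 0.995 0.   ] y [ 0.001 -0.    -1.   ] z [-0.995  0.104 -0.001] F [-0.64 -0.74  3.99] g 0.25
```

View pics/d8.png

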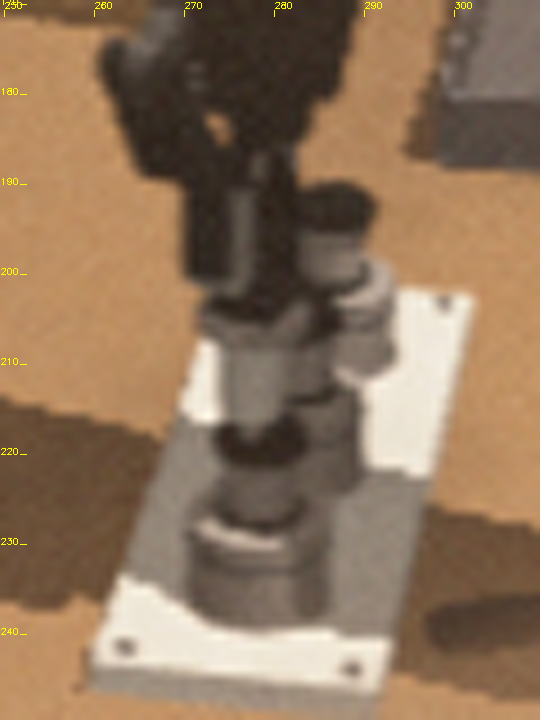

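Call:
carry_out(
  rows=[
    [[0, 0, 0, 0, 0, 0, 0], [0, 0, 0, 0, 0, 0, 0], [0, 0, 0, 0, 0, 0, 0], [0, 0, 0, 0, 0, 0, 0], [0, 0, 0, 0, 0, 0, 0]],
  ],
)

```text
time: 7.4
tool_pos: [0.4951, 0.0616, 0.2013]
tool_rot: [-0.525, 0.526, 0.473, -0.473]
contact_force: [0.3, 0.7, 4.5]
gripper_width: 0.25
```

Call:
carry_out(
  rows=[
    [[0, 0, 0, 0, 0, 0, 0], [0, 0, 0, 0, 0, 0, 0], [0, 0, 0, 0, 0, 0, 0], [0, 0, 0, 0, 0, 0, 0], [0, 0, 0, 0, 0, 0, 0]],
  ],
)

```text
time: 7.9
tool_pos: [0.4951, 0.0616, 0.2012]
tool_rot: [-0.525, 0.525, 0.473, -0.473]
contact_force: [0.7, -0.0, 4.3]
gripper_width: 0.253
```

Call:
carry_out(
  rows=[
    [[0, 0, 0, 0, 0, 0.1, 0], [0, 0, 0, 0, 0, 0.3, 0], [0, 0, 0, 0, 0, 0.4, 0], [0, 0, 0, 0, 0, 0, 0], [0, 0, 0, 0, 0, 0, 0]],
  ],
)

```text
time: 8.4
tool_pos: [0.4945, 0.0617, 0.2327]
tool_rot: [0.526, -0.525, -0.473, 0.474]
contact_force: [-0.2, 0.1, -1.9]
gripper_width: 0.246
```

Call:
carry_out(
  rows=[
    [[0, 0, 0, 0.15, -0.6, 0, 0], [0, 0, 0, 0.2, -0.8, 0, 0], [0, 0, 0, 0.12, -0.55, 0, 0], [0, 0, 0, 0, 0, -0.25, 0], [0, 0, 0, 0, 0, -0.25, 0]],
  ],
)

```text
time: 8.9
tool_pos: [0.5132, -0.0164, 0.2115]
tool_rot: [0.526, -0.525, -0.473, 0.473]
contact_force: [-0.5, 0.8, -2.2]
gripper_width: 0.245
```

Call:
carry_out(
  rows=[
    [[0, 0, 0, 0, 0, 0, 0], [0, 0, 0, 0, 0, 0, 0]],
  ],
)

```text
time: 9.1
tool_pos: [0.513, -0.0155, 0.2118]
tool_rot: [0.526, -0.524, -0.473, 0.474]
contact_force: [0.1, -0.0, -1.0]
gripper_width: 0.249
```

```bash
python3 - <<'E'
from h import *
pose()
cv2.imwrite(f"pics/scene7.png",grab_frame('scene'))
pose()
crop('pics/scene7.png',250,150,310,230,9,'pics/d9.png')
print(proj('scene',[.509,-.0175,.072]))
E
```

```text
9.1 tcp [ 0.513  -0.0155  0.2118] x [0.103 0.995 0.   ] y [-0.002  0.001 -1.   ] z [-0.995  0.103  0.002] F [ 0.05 -0.02 -1.02] g 0.249
9.15 tcp [ 0.5134 -0.0155  0.2126] x [0.103 0.995 0.   ] y [-0.001  0.    -1.   ] z [-0.995  0.103  0.001] F [ 0.07 -0.16 -0.48] g 0.25
[282.72155193 203.93466526]
```

View pics/d9.png

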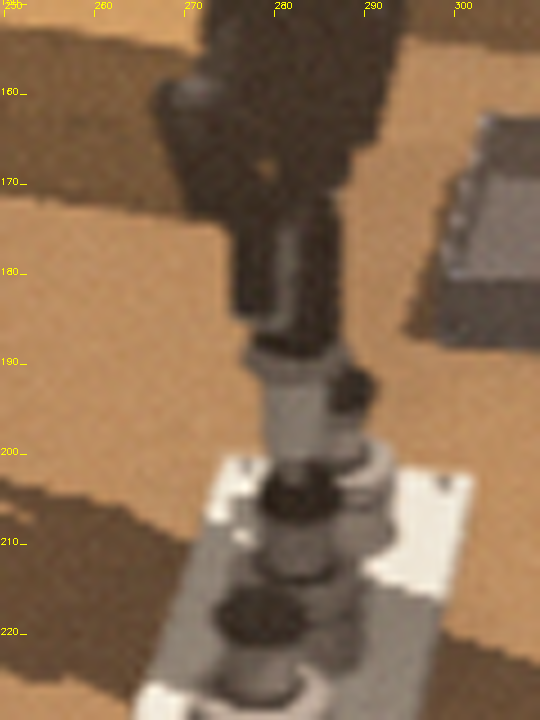

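Call:
carry_out(
  rows=[
    [[0, 0, 0, 0, 0, -0.1, 0], [0, 0, 0, 0, 0, -0.06, 0], [0, 0, 0, 0, 0, 0, 0], [0, 0, 0, 0, 0, 0, 0]],
  ],
)

```text
time: 9.55
tool_pos: [0.5139, -0.0162, 0.207]
tool_rot: [-0.525, 0.525, 0.473, -0.473]
contact_force: [0.2, -0.2, 0.0]
gripper_width: 0.248
```

Call:
carry_out(
  rows=[
    [[0, 0, 0, 0, 0, -0.05, 0], [0, 0, 0, 0, 0, 0, 0], [0, 0, 0, 0, 0, 0, 0]],
  ],
)

```text
time: 9.85
tool_pos: [0.514, -0.0163, 0.2051]
tool_rot: [-0.525, 0.525, 0.473, -0.473]
contact_force: [-0.3, 0.8, 0.5]
gripper_width: 0.248
```

Call:
carry_out(
  rows=[
    [[0, 0, 0, 0, 0, -0.05, 0], [0, 0, 0, 0, 0, 0, 0], [0, 0, 0, 0, 0, 0, 0]],
  ],
)

```text
time: 10.15
tool_pos: [0.514, -0.0163, 0.2031]
tool_rot: [-0.525, 0.526, 0.473, -0.473]
contact_force: [-0.3, 1.3, 2.8]
gripper_width: 0.242
```

```bash
python3 - <<'E'
from h import *
pose()
cv2.imwrite(f"pics/scene8.png",grab_frame('scene'))
pose()
crop('pics/scene8.png',250,150,310,230,9,'pics/d10.png')
E
```

```text
10.15 tcp [ 0.514  -0.0163  0.2031] x [0.104 0.995 0.   ] y [ 0.001  0.    -1.   ] z [-0.995  0.104 -0.001] F [-0.26  1.3   2.82] g 0.242
10.2 tcp [ 0.514  -0.0164  0.2031] x [0.104 0.995 0.   ] y [ 0.001  0.    -1.   ] z [-0.995  0.104 -0.001] F [0.17 1.82 3.36] g 0.243
```

View pics/d10.png

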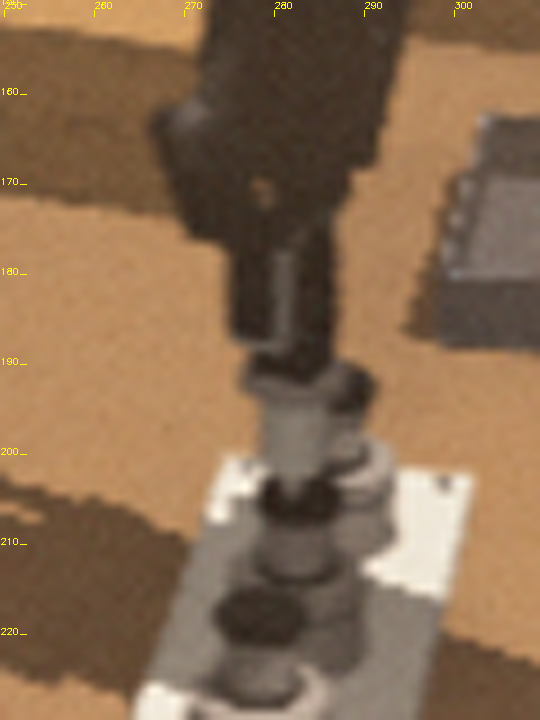

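Call:
carry_out(
  rows=[
    [[0, 0, 0, 0, 0, -0.04, 0], [0, 0, 0, 0, 0, 0, 0], [0, 0, 0, 0, 0, 0, 0], [0, 0, 0, 0, 0, 0, 0], [0, 0, 0, 0, 0, 0, 0]],
  ],
)

```text
time: 10.7
tool_pos: [0.5139, -0.0163, 0.2013]
tool_rot: [-0.525, 0.526, 0.473, -0.473]
contact_force: [0.8, 1.0, 4.5]
gripper_width: 0.246
```

Call:
carry_out(
  rows=[
    [[0, 0, 0, 0, 0, 0, 0], [0, 0, 0, 0, 0, 0, 0], [0, 0, 0, 0, 0, 0, 0], [0, 0, 0, 0, 0, 0, 0], [0, 0, 0, 0, 0, 0, 0]],
  ],
)

```text
time: 11.2
tool_pos: [0.5139, -0.0164, 0.2012]
tool_rot: [-0.525, 0.525, 0.473, -0.473]
contact_force: [0.6, 1.0, 3.9]
gripper_width: 0.247
```

Call:
carry_out(
  rows=[
    [[0, 0, 0, 0, 0, 0, 0], [0, 0, 0, 0, 0, 0, 0]],
  ],
)

```text
time: 11.4
tool_pos: [0.5139, -0.0164, 0.2012]
tool_rot: [-0.525, 0.525, 0.473, -0.473]
contact_force: [1.1, 1.9, 5.0]
gripper_width: 0.247
```

Call:
carry_out(
  rows=[
    [[0, 0, 0, 0, 0, 0.1, 0], [0, 0, 0, 0, 0, 0.3, 0], [0, 0, 0, 0, 0, 0.4, 0], [0, 0, 0, 0, 0, 0, 0], [0, 0, 0, 0, 0, 0, 0]],
  ],
)

```text
time: 11.9
tool_pos: [0.5139, -0.0165, 0.2337]
tool_rot: [-0.525, 0.526, 0.473, -0.473]
contact_force: [-0.2, -0.9, -1.6]
gripper_width: 0.25
```

Same move to the right buffer: TCP target (0.532, -0.0945).

Call:
carry_out(
  rows=[
    [[0, 0, 0, 0.15, -0.6, 0, 0], [0, 0, 0, 0.2, -0.8, 0, 0], [0, 0, 0, 0.1, -0.55, 0, 0], [0, 0, 0, 0, 0, -0.25, 0], [0, 0, 0, 0, 0, -0.25, 0]],
  ],
)

```text
time: 12.4
tool_pos: [0.5314, -0.0944, 0.2119]
tool_rot: [0.526, -0.525, -0.473, 0.473]
contact_force: [-0.4, 0.9, -1.5]
gripper_width: 0.244
```

Call:
carry_out(
  rows=[
    [[0, 0, 0, 0, 0, 0, 0], [0, 0, 0, 0, 0, 0, 0]],
  ],
)

```text
time: 12.6
tool_pos: [0.5311, -0.0934, 0.212]
tool_rot: [0.526, -0.524, -0.473, 0.474]
contact_force: [-0.1, -0.4, -1.6]
gripper_width: 0.249
```

```bash
python3 - <<'E'
from h import *
pose()
cv2.imwrite(f"pics/scene9.png",grab_frame('scene'))
pose()
crop('pics/scene9.png',250,150,310,230,9,'pics/d11.png')
print(proj('scene',[.528,-.0952,.072]))
E
```

```text
12.6 tcp [ 0.5311 -0.0934  0.212 ] x [0.103 0.995 0.001] y [-0.002  0.001 -1.   ] z [-0.995  0.103  0.002] F [-0.1  -0.44 -1.58] g 0.249
12.65 tcp [ 0.5315 -0.0935  0.2127] x [0.103 0.995 0.   ] y [-0.001  0.    -1.   ] z [-0.995  0.103  0.001] F [ 1.19  0.69 -0.6 ] g 0.247
[286.60139942 191.87383605]
```

View pics/d11.png

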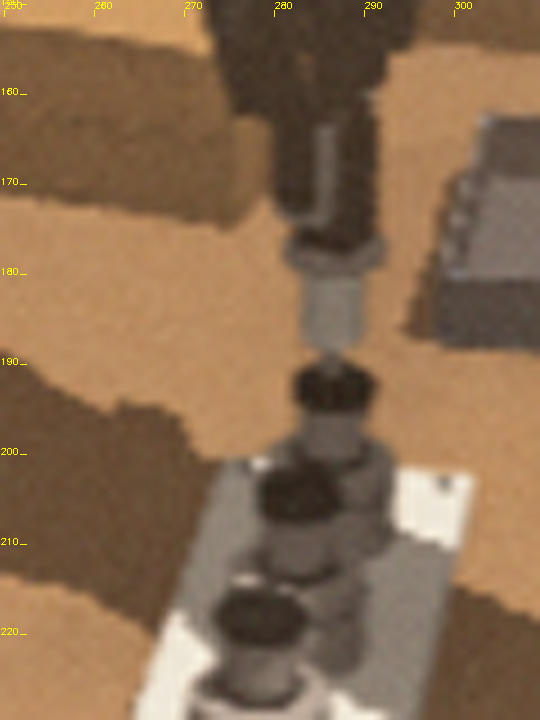

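Call:
carry_out(
  rows=[
    [[0, 0, 0, 0, -0.02, -0.1, 0], [0, 0, 0, 0, 0, -0.1, 0], [0, 0, 0, 0, 0, -0.04, 0], [0, 0, 0, 0, 0, 0, 0], [0, 0, 0, 0, 0, 0, 0]],
  ],
)

```text
time: 13.15
tool_pos: [0.5321, -0.0951, 0.2039]
tool_rot: [-0.525, 0.526, 0.474, -0.473]
contact_force: [0.3, -0.1, 0.4]
gripper_width: 0.249
```

Call:
carry_out(
  rows=[
    [[0, 0, 0, 0, 0, 0, 0], [0, 0, 0, 0, 0, 0, 0]],
  ],
)

```text
time: 13.35
tool_pos: [0.532, -0.0952, 0.2038]
tool_rot: [-0.525, 0.526, 0.473, -0.473]
contact_force: [0.8, -0.2, 0.2]
gripper_width: 0.251
```

Call:
carry_out(
  rows=[
    [[0, 0, 0, 0, 0, -0.06, 0], [0, 0, 0, 0, 0, 0, 0], [0, 0, 0, 0, 0, 0, 0]],
  ],
)

```text
time: 13.65
tool_pos: [0.5319, -0.0952, 0.2012]
tool_rot: [-0.525, 0.526, 0.473, -0.473]
contact_force: [0.8, 0.8, 0.4]
gripper_width: 0.247
```

Call:
carry_out(
  rows=[
    [[0, 0, 0, 0, 0, -0.06, 0], [0, 0, 0, 0, 0, 0, 0], [0, 0, 0, 0, 0, 0, 0]],
  ],
)

```text
time: 13.95
tool_pos: [0.5319, -0.0952, 0.1988]
tool_rot: [-0.525, 0.525, 0.473, -0.473]
contact_force: [1.1, 0.3, 1.4]
gripper_width: 0.244
```

Call:
carry_out(
  rows=[
    [[0, 0, 0, 0, 0, -0.06, 0], [0, 0, 0, 0, 0, 0, 0], [0, 0, 0, 0, 0, 0, 0]],
  ],
)

```text
time: 14.25
tool_pos: [0.5319, -0.0952, 0.1964]
tool_rot: [-0.525, 0.525, 0.473, -0.473]
contact_force: [1.5, 1.3, 2.5]
gripper_width: 0.247
```

Call:
carry_out(
  rows=[
    [[0, 0, 0, 0, 0, -0.06, 0], [0, 0, 0, 0, 0, -0.06, 0], [0, 0, 0, 0, 0, 0, 0], [0, 0, 0, 0, 0, 0, 0], [0, 0, 0, 0, 0, 0, 0]],
  ],
)

```text
time: 14.75
tool_pos: [0.5319, -0.0952, 0.1917]
tool_rot: [-0.525, 0.525, 0.473, -0.473]
contact_force: [2.1, 1.9, 3.7]
gripper_width: 0.248
```

```bash
python3 - <<'E'
from h import *
pose()
cv2.imwrite(f"pics/scene10.png",grab_frame('scene'))
pose()
crop('pics/scene10.png',250,150,310,230,9,'pics/d12.png')
E
```

```text
14.75 tcp [ 0.5319 -0.0952  0.1917] x [ 0.104  0.995 -0.   ] y [ 0. -0. -1.] z [-0.995  0.104 -0.   ] F [2.11 1.89 3.67] g 0.248
14.8 tcp [ 0.5319 -0.0952  0.1917] x [ 0.104  0.995 -0.   ] y [ 0. -0. -1.] z [-0.995  0.104 -0.   ] F [2.58 0.75 3.29] g 0.247
```

View pics/d12.png

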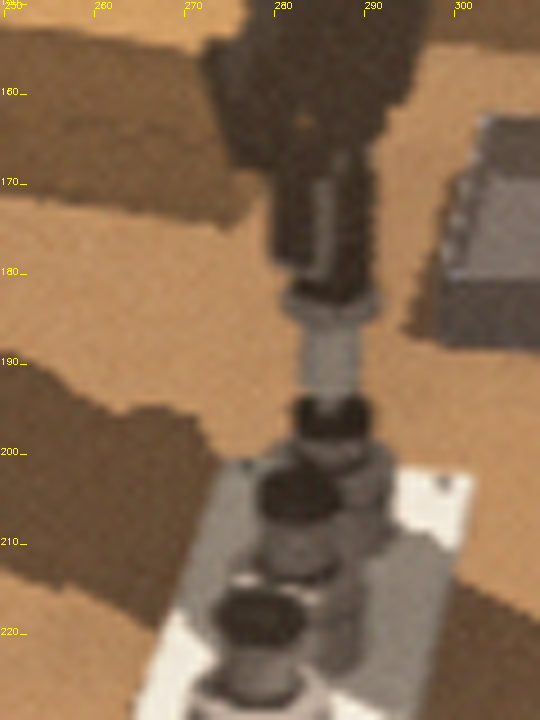

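Call:
carry_out(
  rows=[
    [[0, 0, 0, 0, 0, -0.03, 0], [0, 0, 0, 0, 0, 0, 0], [0, 0, 0, 0, 0, 0, 0], [0, 0, 0, 0, 0, 0, 0], [0, 0, 0, 0, 0, 0, 0]],
  ],
)

```text
time: 15.3
tool_pos: [0.5319, -0.0952, 0.1904]
tool_rot: [-0.525, 0.525, 0.473, -0.473]
contact_force: [2.7, 2.0, 4.7]
gripper_width: 0.249
```

Call:
carry_out(
  rows=[
    [[0, 0, 0, 0, 0, 0, 0], [0, 0, 0, 0, 0, 0, 0], [0, 0, 0, 0, 0, 0, 0], [0, 0, 0, 0, 0, 0, 0], [0, 0, 0, 0, 0, 0, 0]],
  ],
)

```text
time: 15.8
tool_pos: [0.5318, -0.0952, 0.1904]
tool_rot: [-0.525, 0.525, 0.473, -0.473]
contact_force: [1.6, 0.7, 5.1]
gripper_width: 0.248
```

Call:
carry_out(
  rows=[
    [[0, 0, 0, 0, 0, 0, 0], [0, 0, 0, 0, 0, 0, 0]],
  ],
)

```text
time: 16.0
tool_pos: [0.5318, -0.0952, 0.1903]
tool_rot: [-0.525, 0.525, 0.473, -0.473]
contact_force: [1.9, 0.5, 3.8]
gripper_width: 0.244
```

Call:
carry_out(
  rows=[
    [[0, 0, 0, 0, 0, 0.15, 0], [0, 0, 0, 0, 0, 0.3, 0], [0, 0, 0, 0, 0, 0.4, 0], [0, 0, 0, 0, 0, 0.3, 0], [0, 0, 0, 0, 0, 0, 0]],
  ],
)

```text
time: 16.5
tool_pos: [0.5325, -0.0955, 0.2389]
tool_rot: [-0.524, 0.527, 0.474, -0.473]
contact_force: [0.6, -0.1, -1.3]
gripper_width: 0.248
```

```bash
python3 - <<'E'
from h import *
pose()
cv2.imwrite(f"pics/scene11.png",grab_frame('scene'))
pose()
crop('pics/scene11.png',250,150,310,230,9,'pics/d13.png')
E
```

```text
16.5 tcp [ 0.5325 -0.0955  0.2389] x [ 0.104  0.995 -0.001] y [ 0.003 -0.001 -1.   ] z [-0.995  0.104 -0.003] F [ 0.62 -0.13 -1.3 ] g 0.248
16.55 tcp [ 0.5321 -0.0953  0.2376] x [ 0.104  0.995 -0.001] y [ 0.002 -0.001 -1.   ] z [-0.995  0.104 -0.002] F [ 1.05 -1.08 -1.31] g 0.251
```

View pics/d13.png

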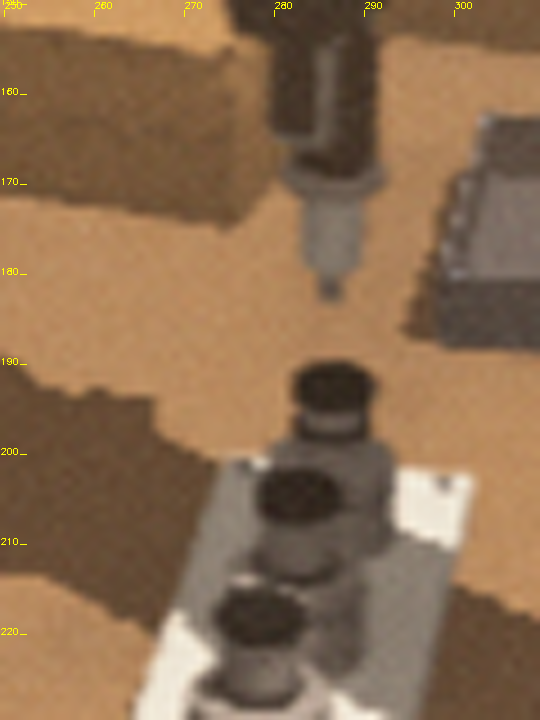

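Call:
carry_out(
  rows=[
    [[0, 0, 0, 0, 0.5, 0.1, 0], [0, 0, 0, -0.1, 0.9, 0, 0], [0, 0, 0, -0.1, 1, 0, 0], [0, 0, 0, -0.1, 1, 0, 0], [0, 0, 0, -0.1, 1, 0, 0]],
  ],
)

```text
time: 17.05
tool_pos: [0.5148, 0.0822, 0.2393]
tool_rot: [0.526, -0.525, -0.473, 0.474]
contact_force: [1.3, -0.1, -2.3]
gripper_width: 0.248
```

Call:
carry_out(
  rows=[
    [[0, 0, 0, -0.1, 1, 0, 0], [0, 0, 0, -0.1, 1, 0, 0], [0, 0, 0, -0.1, 1, 0, 0], [0, 0, 0, -0.1, 1, 0, 0], [0, 0, 0, 0, 1, 0, 0]],
  ],
)

```text
time: 17.55
tool_pos: [0.4986, 0.2822, 0.2392]
tool_rot: [0.525, -0.525, -0.473, 0.474]
contact_force: [0.2, -0.2, -1.3]
gripper_width: 0.247
```

Call:
carry_out(
  rows=[
    [[0, 0, 0, 0, 0.9, 0, 0], [0, 0, 0, 0, 0.4, 0, 0], [0, 0, 0, 0, 0, 0, 0], [0, 0, 0, 0, 0, 0, 0]],
  ],
)

```text
time: 17.95
tool_pos: [0.4995, 0.3322, 0.2395]
tool_rot: [-0.525, 0.525, 0.473, -0.474]
contact_force: [-0.2, 0.2, -0.2]
gripper_width: 0.252
```

```bash
python3 - <<'E'
from h import *
pose()
cv2.imwrite(f"pics/scene12.png",grab_frame('scene'))
pose()
E
```

```text
17.95 tcp [0.4995 0.3322 0.2395] x [ 0.104  0.995 -0.002] y [-0.001 -0.002 -1.   ] z [-0.995  0.104  0.001] F [-0.22  0.22 -0.22] g 0.252
18.0 tcp [0.4997 0.3317 0.2397] x [ 0.105  0.994 -0.001] y [-0.001 -0.001 -1.   ] z [-0.994  0.105  0.001] F [-0.05  0.17 -1.25] g 0.255
```

Call:
carry_out(
  rows=[
    [[0, 0, 0, 0.02, 0, -0.4, 0], [0, 0, 0, 0, 0, -0.5, 0], [0, 0, 0, 0, 0, -0.3, 0], [0, 0, 0, 0, 0, 0, 0], [0, 0, 0, 0, 0, 0, 0]],
  ],
)

```text
time: 18.5
tool_pos: [0.5006, 0.3323, 0.1919]
tool_rot: [0.526, -0.525, -0.473, 0.473]
contact_force: [0.6, 0.2, -1.5]
gripper_width: 0.247
```

```bash
python3 - <<'E'
from h import *
pose()
cv2.imwrite(f"pics/scene13.png",grab_frame('scene'))
pose()
crop('pics/scene13.png',200,220,280,310,8,'pics/d14.png')
E
```

```text
18.5 tcp [0.5006 0.3323 0.1919] x [ 0.105  0.995 -0.001] y [-0.001 -0.    -1.   ] z [-0.995  0.105  0.001] F [ 0.63  0.16 -1.47] g 0.247
18.55 tcp [0.501  0.3327 0.1928] x [0.105 0.995 0.   ] y [ 0.001  0.    -1.   ] z [-0.995  0.105 -0.001] F [ 0.03  0.85 -0.41] g 0.248
```

View pics/d14.png

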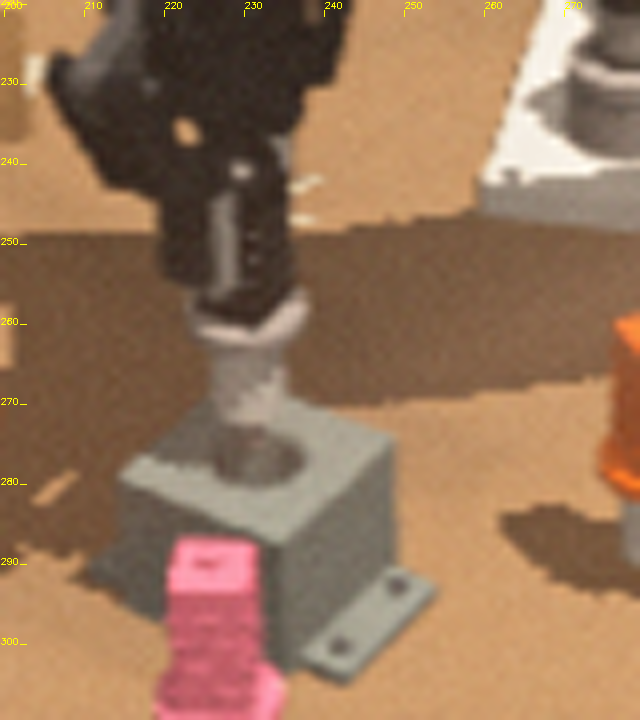

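```bash
python3 - <<'E'
from h import *
for p in [(.4962,.332,.05),(.4966,.3325,.0575),(.4966,.3325,.0715),(.4966,.3325,.1015),(.5016,.3325,.0715),(.4966,.3375,.0715)]: print(p,proj('scene',p))
E
python3 - <<'E'
import sys;sys.path.insert(0,'.')
from h import *
crop('pics/scene13.png',215,250,250,290,18,'pics/d15.png')
E
```

```text
(0.4962, 0.332, 0.05) [231.59658543 276.89469705]
(0.4966, 0.3325, 0.0575) [231.24321058 274.44180685]
(0.4966, 0.3325, 0.0715) [231.04116336 269.68089008]
(0.4966, 0.3325, 0.1015) [230.59985133 259.28208405]
(0.5016, 0.3325, 0.0715) [229.18015231 269.14779026]
(0.4966, 0.3375, 0.0715) [230.04352157 270.84415662]
```

View pics/d15.png

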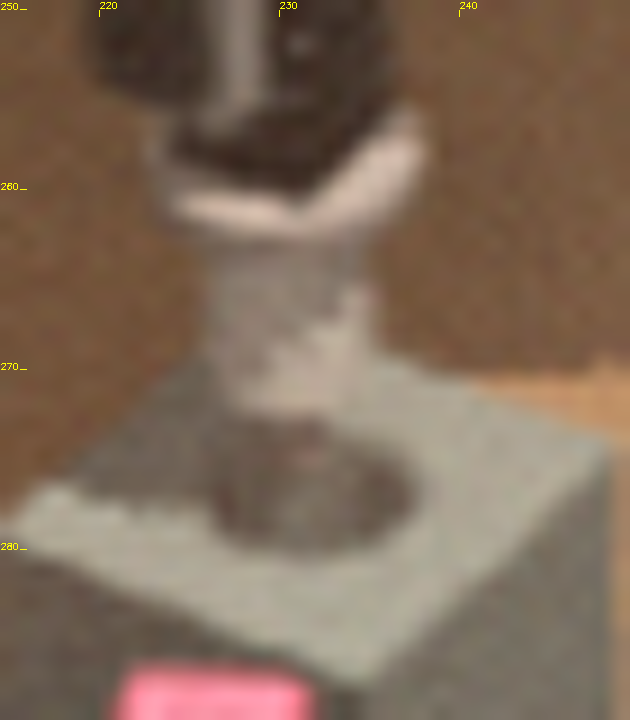

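Call:
carry_out(
  rows=[
    [[0, 0, 0, -0.01, 0, -0.25, 0], [0, 0, 0, 0, 0, -0.2, 0], [0, 0, 0, 0, 0, -0.1, 0], [0, 0, 0, 0, 0, 0, 0], [0, 0, 0, 0, 0, 0, 0]],
  ],
)

```text
time: 19.05
tool_pos: [0.5, 0.3326, 0.1698]
tool_rot: [-0.525, 0.525, 0.473, -0.474]
contact_force: [1.2, -2.3, -1.7]
gripper_width: 0.248
```

Call:
carry_out(
  rows=[
    [[0, 0, 0, 0, 0, -0.2, 0], [0, 0, 0, 0, 0, -0.2, 0], [0, 0, 0, 0, 0, 0, 0]],
  ],
)

```text
time: 19.35
tool_pos: [0.4997, 0.3324, 0.1525]
tool_rot: [0.526, -0.525, -0.473, 0.474]
contact_force: [1.1, -2.5, -3.6]
gripper_width: 0.25
```

Call:
carry_out(
  rows=[
    [[0, 0, 0, 0, -0.02, -0.1, 0], [0, 0, 0, 0, 0, -0.1, 0], [0, 0, 0, 0, 0, -0.05, 0], [0, 0, 0, 0, 0, 0, 0], [0, 0, 0, 0, 0, 0, 0]],
  ],
)

```text
time: 19.85
tool_pos: [0.5001, 0.3322, 0.1442]
tool_rot: [0.526, -0.525, -0.473, 0.473]
contact_force: [-0.8, -1.7, -2.4]
gripper_width: 0.248
```

```bash
python3 - <<'E'
from h import *
pose()
cv2.imwrite(f"pics/scene14.png",grab_frame('scene'))
pose()
crop('pics/scene14.png',200,220,280,310,8,'pics/d16.png')
E
```

```text
19.85 tcp [0.5001 0.3322 0.1442] x [0.104 0.995 0.   ] y [-0.  0. -1.] z [-0.995  0.104  0.   ] F [-0.78 -1.69 -2.38] g 0.248
19.9 tcp [0.5001 0.3322 0.1443] x [0.104 0.995 0.   ] y [-0.  0. -1.] z [-0.995  0.104  0.   ] F [ 0.02 -0.26 -1.79] g 0.249
```

View pics/d16.png

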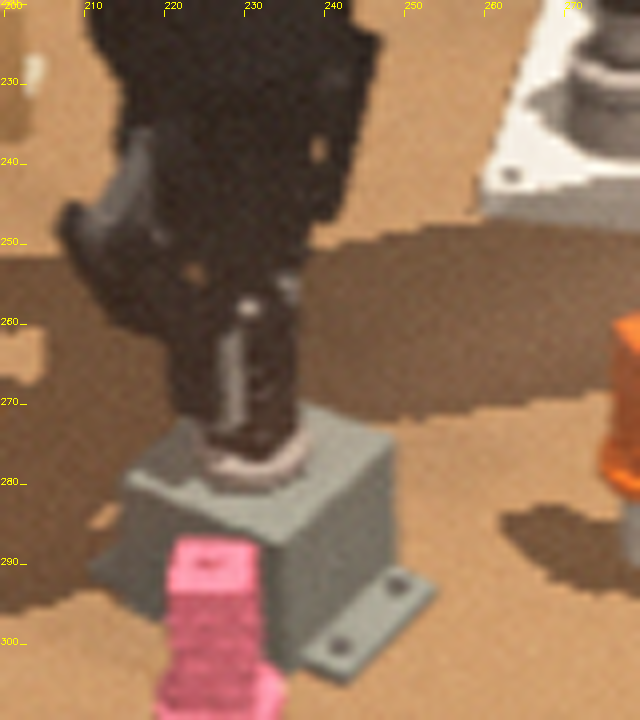

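Call:
carry_out(
  rows=[
    [[0, 0, 0, 0, 0, -0.05, 0], [0, 0, 0, 0, 0, 0, 0]],
  ],
)

```text
time: 20.1
tool_pos: [0.5002, 0.3322, 0.1422]
tool_rot: [0.525, -0.525, -0.473, 0.473]
contact_force: [-0.2, -0.3, -2.1]
gripper_width: 0.249
```

Call:
carry_out(
  rows=[
    [[0, 0, 0, 0, 0, -0.04, 0], [0, 0, 0, 0, 0, 0, 0]],
  ],
)

```text
time: 20.3
tool_pos: [0.5004, 0.3322, 0.1412]
tool_rot: [-0.525, 0.525, 0.473, -0.473]
contact_force: [-0.7, -0.9, 1.5]
gripper_width: 0.252
```

Call:
carry_out(
  rows=[
    [[0, 0, 0, 0, 0, 0, 60], [0, 0, 0, 0, 0, 0, 60], [0, 0, 0, 0, 0, 0, 60], [0, 0, 0, 0, 0, 0, 60]],
  ],
)

```text
time: 20.7
tool_pos: [0.5002, 0.3321, 0.1407]
tool_rot: [-0.525, 0.525, 0.473, -0.473]
contact_force: [-0.7, 0.0, 1.2]
gripper_width: 0.7
```

Call:
carry_out(
  rows=[
    [[0, 0, 0, 0, 0, 0.2, 60], [0, 0, 0, 0, 0, 0.6, 60], [0, 0, 0, 0, 0, 0.9, 60], [0, 0, 0, 0, 0, 0.6, 60], [0, 0, 0, 0, 0, 0, 60]],
  ],
)

```text
time: 21.2
tool_pos: [0.5023, 0.3332, 0.2387]
tool_rot: [-0.524, 0.526, 0.477, -0.47]
contact_force: [0.5, -0.6, 0.8]
gripper_width: 0.701
```

```bash
python3 - <<'E'
from h import *
pose()
cv2.imwrite(f"pics/scene15.png",grab_frame('scene'))
pose()
crop('pics/scene15.png',200,220,320,310,6,'pics/d17.png')
E
```

```text
21.2 tcp [0.5023 0.3332 0.2387] x [0.104 0.995 0.005] y [ 0.009  0.004 -1.   ] z [-0.995  0.104 -0.008] F [ 0.49 -0.58  0.83] g 0.701
21.25 tcp [0.5013 0.3326 0.2358] x [0.104 0.995 0.003] y [ 0.005  0.002 -1.   ] z [-0.995  0.104 -0.005] F [-0.02 -0.35 -1.04] g 0.703
```

View pics/d17.png

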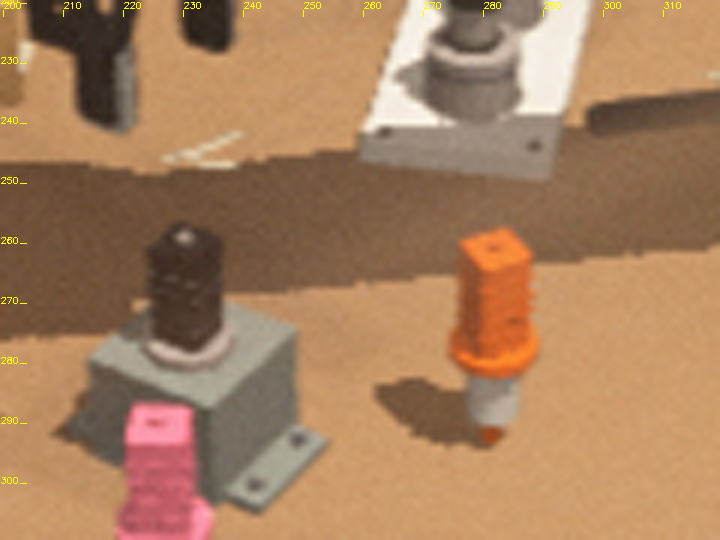

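Call:
carry_out(
  rows=[
    [[0, 0, -0.8, 0.05, -0.5, 0, 80], [0, 0, -1, 0.06, -0.6, 0, 80], [0, 0, -1, 0.06, -0.7, 0, 80], [0, 0, -1, 0.06, -0.7, 0, 80], [0, 0, -1, 0.06, -0.7, 0, 80]],
  ],
)

```text
time: 21.75
tool_pos: [0.5109, 0.2028, 0.2307]
tool_rot: [0.598, -0.597, -0.377, 0.379]
contact_force: [0.8, -0.3, -0.2]
gripper_width: 0.936
```

Call:
carry_out(
  rows=[
    [[0, 0, -1, 0.06, -0.7, 0, 80], [0, 0, -1, 0.06, -0.7, 0, 80], [0, 0, -1, 0.06, -0.7, 0, 80], [0, 0, -1, 0.06, -0.7, 0, 80], [0, 0, -1, 0.06, -0.7, 0, 80]],
  ],
)

```text
time: 22.25
tool_pos: [0.5229, 0.0629, 0.2308]
tool_rot: [0.655, -0.654, -0.268, 0.27]
contact_force: [-0.7, -0.5, 0.0]
gripper_width: 0.937
```

Call:
carry_out(
  rows=[
    [[0, 0, -1, 0.06, -0.7, 0, 80], [0, 0, -1, 0, -0.7, 0, 80], [0, 0, -1, 0, -0.7, 0, 80], [0, 0, -1, 0, -0.7, 0, 80], [0, 0, -1, 0, -0.7, 0, 80]],
  ],
)

```text
time: 22.75
tool_pos: [0.5252, -0.0769, 0.2308]
tool_rot: [0.691, -0.69, -0.15, 0.152]
contact_force: [-0.6, -0.0, -0.1]
gripper_width: 0.938
```

Call:
carry_out(
  rows=[
    [[0, 0, -1, 0, -0.36, 0, 80], [0, 0, -0.7, 0, 0, 0, 80], [0, 0, 0, 0, 0, 0, 80], [0, 0, 0, 0, 0, 0, 80]],
  ],
)

```text
time: 23.15
tool_pos: [0.5256, -0.0901, 0.2314]
tool_rot: [0.699, -0.698, -0.11, 0.112]
contact_force: [0.2, 0.7, 0.5]
gripper_width: 0.936
```

```bash
python3 - <<'E'
from h import *
pose()
cv2.imwrite(f"pics/scene16.png",grab_frame('scene'))
pose()
print(state()['joint_pos'])
crop('pics/scene16.png',240,140,330,250,6,'pics/d18.png')
E
```

```text
23.15 tcp [ 0.5256 -0.0901  0.2314] x [ 0.951  0.31  -0.002] y [-0.002  0.001 -1.   ] z [-0.31   0.951  0.001] F [0.23 0.66 0.47] g 0.936
23.2 tcp [ 0.5258 -0.09    0.2317] x [ 0.95   0.311 -0.001] y [-0.002  0.001 -1.   ] z [-0.311  0.95   0.001] F [-0.76 -0.17 -0.3 ] g 0.932
[-3.09046672e-01 -1.10542553e-01  1.89561610e+00  4.98047864e-05
  1.35825431e+00 -6.25018483e-01]
```

View pics/d18.png

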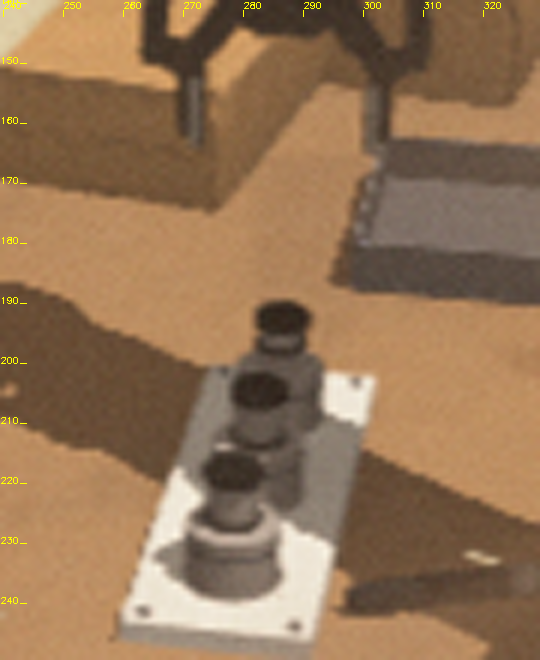

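Call:
carry_out(
  rows=[
    [[0, 0, -1, 0.04, -0.1, -0.6, 80], [0, 0, 0, 0, 0, -0.8, 80], [0, 0, 0, 0, 0, -0.5, 80], [0, 0, 0, 0, 0, 0, 80], [0, 0, 0, 0, 0, 0, 80]],
  ],
)

```text
time: 23.7
tool_pos: [0.5278, -0.094, 0.1567]
tool_rot: [0.702, -0.702, -0.086, 0.087]
contact_force: [0.8, 0.5, 0.7]
gripper_width: 0.936
```

```bash
python3 - <<'E'
from h import *
pose()
cv2.imwrite(f"pics/scene17.png",grab_frame('scene'))
pose()
crop('pics/scene17.png',240,140,330,250,6,'pics/d19.png')
E
```

```text
23.7 tcp [ 0.5278 -0.094   0.1567] x [ 0.97   0.243 -0.   ] y [-0.001  0.    -1.   ] z [-0.243  0.97   0.   ] F [0.77 0.5  0.71] g 0.936
23.75 tcp [ 0.5284 -0.0943  0.1578] x [0.97  0.243 0.001] y [ 0.002 -0.001 -1.   ] z [-0.243  0.97  -0.001] F [ 0.75  0.   -0.87] g 0.941
```

View pics/d19.png

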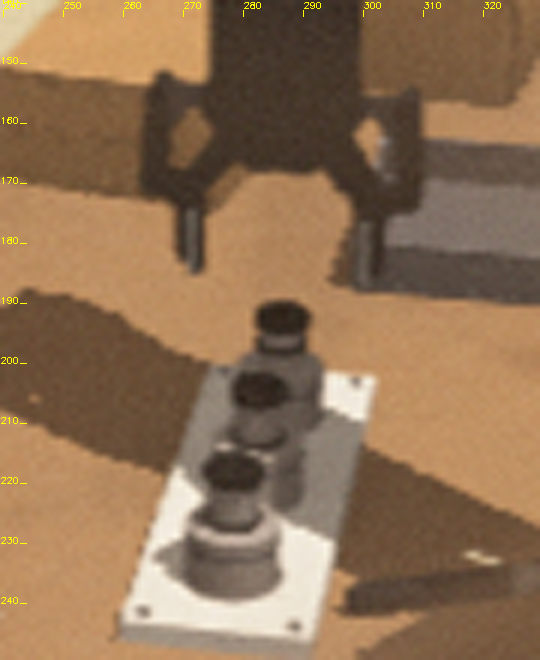

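Call:
carry_out(
  rows=[
    [[0, 0, 0, 0, 0, -0.5, 80], [0, 0, 0, 0, 0, -0.6, 80], [0, 0, 0, 0, 0, -0.4, 80], [0, 0, 0, 0, 0, -0.2, 80], [0, 0, 0, 0, 0, 0, 80]],
  ],
)

```text
time: 24.25
tool_pos: [0.5279, -0.0943, 0.0889]
tool_rot: [0.702, -0.702, -0.086, 0.086]
contact_force: [0.1, 0.6, -0.3]
gripper_width: 0.936
```

```bash
python3 - <<'E'
from h import *
pose()
cv2.imwrite(f"pics/scene18.png",grab_frame('scene'))
pose()
crop('pics/scene18.png',240,140,330,250,6,'pics/d20.png')
E
```

```text
24.25 tcp [ 0.5279 -0.0943  0.0889] x [ 0.97   0.243 -0.   ] y [-0.  0. -1.] z [-0.243  0.97   0.   ] F [ 0.14  0.57 -0.29] g 0.936
24.3 tcp [ 0.5284 -0.0945  0.0897] x [0.97  0.243 0.001] y [ 0.001 -0.    -1.   ] z [-0.243  0.97  -0.001] F [-0.03 -0.75 -0.58] g 0.934
```

View pics/d20.png

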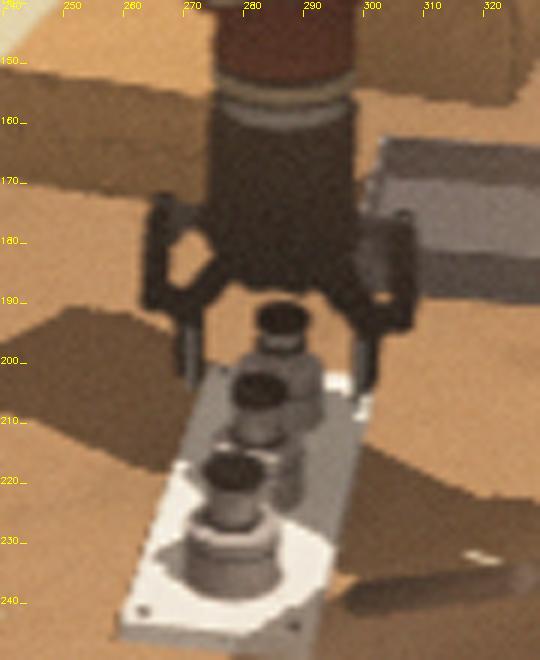

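Call:
carry_out(
  rows=[
    [[0, 0, 0, 0, 0, -0.06, 80], [0, 0, 0, 0, 0, 0, 55], [0, 0, 0, 0, 0, 0, 40], [0, 0, 0, 0, 0, 0, 30], [0, 0, 0, 0, 0, 0, 30]],
  ],
)

```text
time: 24.8
tool_pos: [0.5279, -0.0946, 0.0873]
tool_rot: [-0.702, 0.702, 0.086, -0.087]
contact_force: [-3.4, 0.7, 5.2]
gripper_width: 0.518
```

Call:
carry_out(
  rows=[
    [[0, 0, 0, 0, 0, 0, 20], [0, 0, 0, 0, 0, 0, 20], [0, 0, 0, 0, 0, 0, 20]],
  ],
)

```text
time: 25.1
tool_pos: [0.5279, -0.0946, 0.0873]
tool_rot: [-0.702, 0.702, 0.086, -0.087]
contact_force: [-3.6, 0.6, 5.5]
gripper_width: 0.525
```

Call:
carry_out(
  rows=[
    [[0, 0, 0, 0, 0, 0.15, 20], [0, 0, 0, 0, 0, 0.35, 20], [0, 0, 0, 0, 0, 0.5, 20], [0, 0, 0, 0, 0, 0.5, 20], [0, 0, 0, 0, 0, 0, 20]],
  ],
)

```text
time: 25.6
tool_pos: [0.53, -0.095, 0.1505]
tool_rot: [-0.701, 0.703, 0.089, -0.084]
contact_force: [1.4, -1.2, -1.6]
gripper_width: 0.518
```

```bash
python3 - <<'E'
from h import *
pose()
cv2.imwrite(f"pics/scene19.png",grab_frame('scene'))
crop('pics/scene19.png',240,140,330,250,6,'pics/d21.png')
E
```

```text
25.6 tcp [ 0.53   -0.095   0.1505] x [0.97  0.242 0.007] y [ 0.007 -0.002 -1.   ] z [-0.242  0.97  -0.004] F [ 1.4  -1.18 -1.56] g 0.518
```

View pics/d21.png

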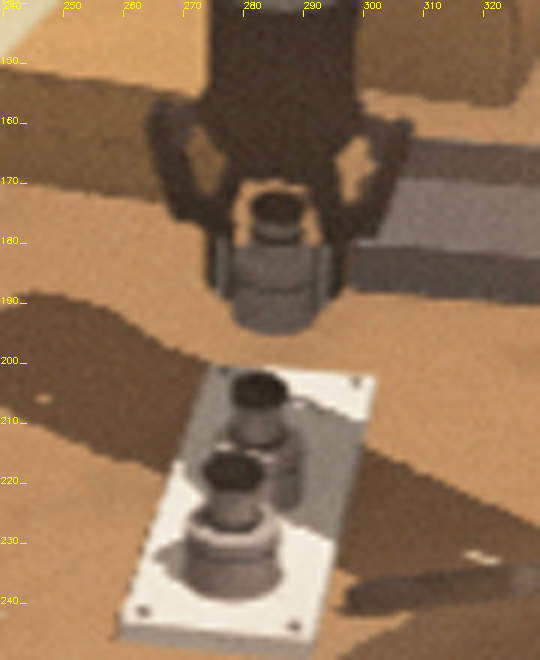

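Lifted cleanly. Now over the tray.

Call:
carry_out(
  rows=[
    [[0, 0, 0, -0.05, -0.4, 0, 20], [0, 0, 0, -0.1, -0.7, 0, 20], [0, 0, 0, -0.1, -0.8, 0, 20], [0, 0, 0, -0.1, -0.8, 0, 20], [0, 0, 0, -0.1, -0.8, 0, 20]],
  ],
)

```text
time: 26.15
tool_pos: [0.5085, -0.2359, 0.1447]
tool_rot: [0.702, -0.701, -0.086, 0.087]
contact_force: [1.5, 0.4, -2.8]
gripper_width: 0.515
```

Call:
carry_out(
  rows=[
    [[0, 0, 0, -0.1, -0.8, 0, 20], [0, 0, 0, -0.1, -0.8, 0, 20], [0, 0, 0, -0.1, -0.8, 0, 20], [0, 0, 0, -0.1, -0.6, 0, 20], [0, 0, 0, -0.05, -0.2, 0, 20]],
  ],
)

```text
time: 26.65
tool_pos: [0.4902, -0.3648, 0.1448]
tool_rot: [0.702, -0.702, -0.085, 0.086]
contact_force: [0.5, 1.5, -0.9]
gripper_width: 0.519
```

Call:
carry_out(
  rows=[
    [[0, 0, 0, 0, 0, 0, 20], [0, 0, 0, 0, 0, 0, 20]],
  ],
)

```text
time: 26.85
tool_pos: [0.4913, -0.3616, 0.1453]
tool_rot: [0.702, -0.701, -0.086, 0.087]
contact_force: [-0.2, 0.2, -1.0]
gripper_width: 0.518
```

```bash
python3 - <<'E'
from h import *
pose()
cv2.imwrite(f"pics/scene20.png",grab_frame('scene'))
pose()
crop('pics/scene20.png',250,110,390,210,5,'pics/d22.png')
E
```

```text
26.85 tcp [ 0.4913 -0.3616  0.1453] x [ 0.97   0.242 -0.001] y [-0.001  0.002 -1.   ] z [-0.242  0.97   0.002] F [-0.16  0.22 -1.03] g 0.518
26.9 tcp [ 0.4916 -0.3613  0.1455] x [ 0.97   0.243 -0.001] y [-0.001  0.001 -1.   ] z [-0.243  0.97   0.002] F [ 0.37  0.25 -1.36] g 0.523
```

View pics/d22.png

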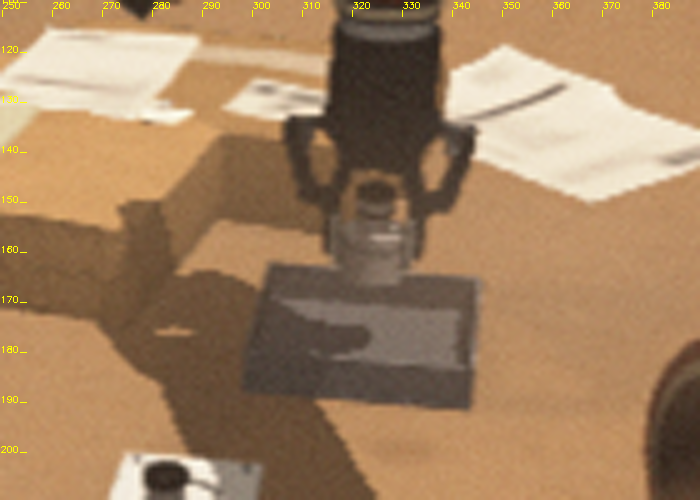

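Call:
carry_out(
  rows=[
    [[0, 0, 0, 0.1, 0, -0.3, 20], [0, 0, 0, 0, 0, -0.5, 20], [0, 0, 0, 0, 0, -0.4, 20], [0, 0, 0, 0, 0, -0.2, 20], [0, 0, 0, 0, 0, 0, 20]],
  ],
)

```text
time: 27.4
tool_pos: [0.495, -0.3611, 0.0879]
tool_rot: [0.703, -0.701, -0.086, 0.087]
contact_force: [-0.9, 0.2, -1.4]
gripper_width: 0.524
```

Call:
carry_out(
  rows=[
    [[0, 0, 0, 0, 0, 0, 20], [0, 0, 0, 0, 0, 0, 20]],
  ],
)

```text
time: 27.6
tool_pos: [0.4964, -0.3629, 0.0914]
tool_rot: [-0.701, 0.702, 0.087, -0.086]
contact_force: [-1.1, 0.2, -0.7]
gripper_width: 0.518
```

Call:
carry_out(
  rows=[
    [[0, 0, 0, 0, 0, -0.08, 20], [0, 0, 0, 0, 0, 0, 20], [0, 0, 0, 0, 0, 0, 20]],
  ],
)

```text
time: 27.9
tool_pos: [0.4958, -0.3624, 0.0873]
tool_rot: [-0.702, 0.702, 0.086, -0.086]
contact_force: [-0.7, -0.1, -1.5]
gripper_width: 0.52
```

Call:
carry_out(
  rows=[
    [[0, 0, 0, 0, 0, -0.04, 20], [0, 0, 0, 0, 0, 0, 20], [0, 0, 0, 0, 0, 0, 20]],
  ],
)

```text
time: 28.2
tool_pos: [0.4957, -0.3624, 0.0854]
tool_rot: [0.702, -0.702, -0.086, 0.086]
contact_force: [-0.6, -0.1, -1.8]
gripper_width: 0.523
```

Call:
carry_out(
  rows=[
    [[0, 0, 0, 0, 0, -0.03, 20], [0, 0, 0, 0, 0, 0, 20], [0, 0, 0, 0, 0, 0, 20]],
  ],
)

```text
time: 28.5
tool_pos: [0.4959, -0.3624, 0.0853]
tool_rot: [0.702, -0.702, -0.086, 0.086]
contact_force: [-1.9, 2.3, 6.0]
gripper_width: 0.518
```

Call:
carry_out(
  rows=[
    [[0, 0, 0, 0, 0, -0.02, 20], [0, 0, 0, 0, 0, 0, 20], [0, 0, 0, 0, 0, 0, 20]],
  ],
)

```text
time: 28.8
tool_pos: [0.4959, -0.3624, 0.0853]
tool_rot: [0.702, -0.702, -0.086, 0.087]
contact_force: [-4.6, 4.7, 10.1]
gripper_width: 0.521
```

Floor contact. Release and rise.

Call:
carry_out(
  rows=[
    [[0, 0, 0, 0, 0, 0.03, 65], [0, 0, 0, 0, 0, 0, 75], [0, 0, 0, 0, 0, 0, 75], [0, 0, 0, 0, 0, 0, 75]],
  ],
)

```text
time: 29.2
tool_pos: [0.4957, -0.3623, 0.0845]
tool_rot: [0.702, -0.702, -0.086, 0.086]
contact_force: [-0.1, 0.2, -0.1]
gripper_width: 0.877
```

Call:
carry_out(
  rows=[
    [[0, 0, 0, 0, 0, 0.2, 75], [0, 0, 0, 0, 0, 0.5, 75], [0, 0, 0, 0, 0, 0.8, 75], [0, 0, 0, 0, 0, 0.9, 75], [0, 0, 0, 0, 0, 0.9, 75]],
  ],
)

```text
time: 29.7
tool_pos: [0.4956, -0.3622, 0.2183]
tool_rot: [0.702, -0.702, -0.086, 0.086]
contact_force: [-0.1, -0.8, -0.1]
gripper_width: 0.883
```

Call:
carry_out(
  rows=[
    [[0, 0, 0, -0.7, 0, 0.5, 75], [0, 0, 0, -0.7, 0, 0.3, 75], [0, 0, 0, -0.4, 0, 0, 75], [0, 0, 0, 0, 0, 0, 75], [0, 0, 0, 0, 0, 0, 75]],
  ],
)

```text
time: 30.2
tool_pos: [0.4236, -0.3621, 0.2477]
tool_rot: [0.702, -0.701, -0.086, 0.086]
contact_force: [0.7, 0.9, -0.6]
gripper_width: 0.874
```

```bash
python3 - <<'E'
from h import *
pose()
for n in('scene','top'): cv2.imwrite(f"pics/{n}21.png",grab_frame(n))
pose()
crop('pics/scene21.png',240,130,370,250,5,'pics/d23.png')
crop('pics/top21.png',130,170,420,260,2,'pics/d24.png')
E
```

```text
30.2 tcp [ 0.4236 -0.3621  0.2477] x [ 0.97   0.242 -0.   ] y [-0.     0.001 -1.   ] z [-0.242  0.97   0.001] F [ 0.74  0.89 -0.57] g 0.874
30.3 tcp [ 0.4241 -0.3621  0.2475] x [ 0.97   0.243 -0.001] y [-0.001  0.001 -1.   ] z [-0.243  0.97   0.002] F [-0.18 -0.23  0.11] g 0.875
```

View pics/d23.png

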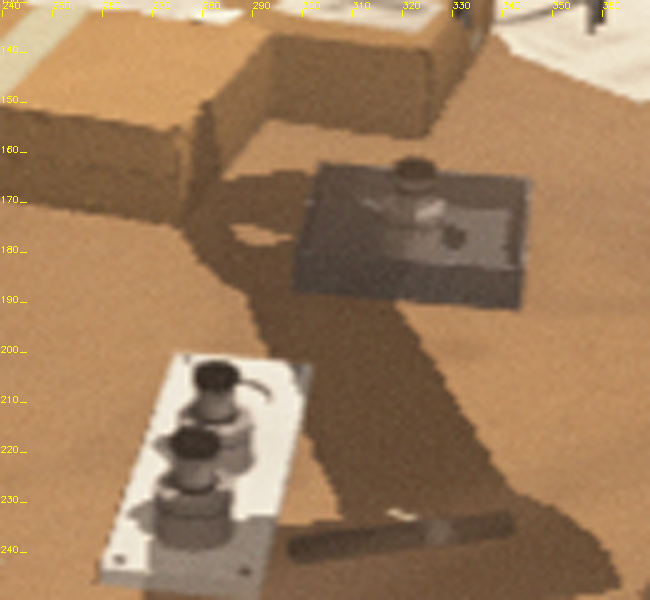

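View pics/top21.png

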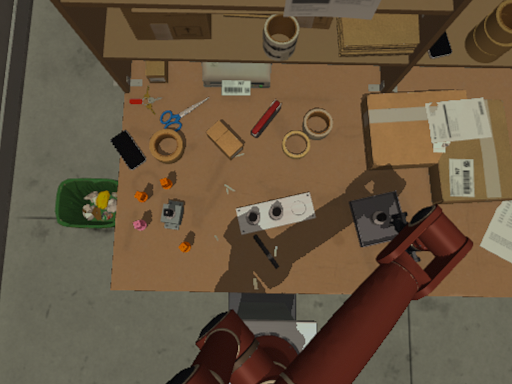

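View pics/scene21.png

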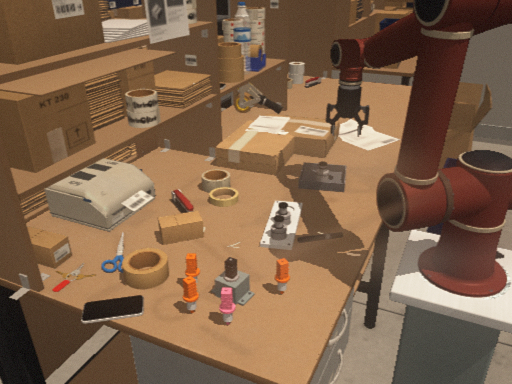

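```bash
python3 - <<'E'
from plant import *
print(job_done()); print(state()['time'])
E
```

```text
the job is handed in; nothing more can be done
None
the job is handed in; nothing more can be done
```

I pressed the gauge on the left, middle and right buffers in turn. It is back in its stand, and the tired buffer, the right-hand one, stands upright in the tray. I handed the job in at about 30 s of the 72 s allowed, and it reported no verdict.

- **Presses:** I held each for about a second at roughly 5.5–6 N on the pin. From that force I put the pin about 5–5.5 mm in, well short of right in.
- **Which buffer is tired:** the left and middle buffers took that force after about 5.5–6 mm of travel. The right one needed about 16.5 mm, and its slip ring had visibly moved up the shaft. The other two rings still sit at their cups.
- **Final state:** the last pictures show the gauge home with its collar down on the block and the tired buffer near the centre of the tray floor. The other two buffers stand in their pockets, the tape, carton and look-alikes appear unmoved, and the open gripper is clear of everything.

No check failed. While I was lowering the gauge, its barrel brushed the hole wall with about 2.5 N. While I was setting the buffer down, it pressed the tray floor with about 10 N.

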